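Send the round tins up on the stock lift

ROBOT

A 7-joint arm with a two-finger parallel gripper is mounted at the origin on the work surface. World frame = base frame: x ahead of the robot, y to its left, z up, the work surface at z = 0. Lengths are in m, angles in rad, forces in N, time in s.
With the tool pointing down it reaches from about 0.425 to 0.925 m from the base axis. Payload 6.8 kg.
Tool frame: the origin (TCP) lies at the very end of the fingers, on their centre line; the grasp point (between the pads) lies arm.pinch_z behind it (arm.pinch_z is the distance from the TCP to the grasp point, in m); z points along the fingers, y is the line along which they close (so a half turn about z gives the same grasp; the last joint's range is limited). The gripper opens to 85 mm and grips with 20 to 120 N. Pads are 22 mm wide; open, the fingers measure 114 mm over their backs; the gripper's body (76 mm by 85 mm) begins 54 mm behind the grasp point. The pads swing forward as they close: fully open they stand 13 mm farther back than shut.
Start: joints at [1.01, 0.477, 0.022, 1.555, -0.011, 1.109, -0.083], TCP at [0.295, -0.607, 0.231] pointing down, gripper open.
Joint ranges: [-2.96, 2.96], [-0.34, 2.1], [-1.41, 1.46], [0.24, 2.44], [-1.37, 4.51], [0.17, 1.92], [-2.96, 2.96]. Speed limits (rad/s): [2.39, 2.39, 3.14, 3.14, 3.14, 3.14, 3.14].

INTERFACE

Orientations are given as a rotation vector (axis times angle).
In Python, from workcell import monitor, imaging, order, arm gives the robot as it stands.
- The arm moves only by the shell command python3 -m creep 'ROWS' [FORCE]. ROWS is JSON, a list of rows, each an object of numbers: "x", "y", "z": the shift along the tool's x, y, z in m; "rx", "ry", "rz": the turn, a rotation vector about the tool's x, y, z in rad; "claw": the gripper's target within -1 to 1 (shut at 1, half-way at 0, fully open at -1). A call has 1 to 8 rows; each row shifts and turns the commanded pose from where the row before left it, along the tool's axes as they then stand; what a row does not reach is not made up. A row lasts 1/12 s, in which the tool goes at most 41.7 mm and 7.16 degrees, less where a joint would pass 70% of its speed; a pose out of reach is approached as far as the arm can. A call with a gripper value outside its range is refused whole. The fingers move at their own pace and stop on an object; FORCE is the grip in N (left out, the last holds). Time passes only in rows, so rows that do not move let the fingers close. It gives the time, the measured TCP pose, the force, the opening and the grip force at its end, in the units of the state.
- monitor.get_obs(): the state, without advancing time (a new reading comes with each control period).
- imaging.read_camera(name): name is "scene" or "side" or "wrist"; returns a dict with "color" (384x512x3 uint8, blue, green, red), "K" (3x3 intrinsics, pixels), "k1" (the pictures are not rectified: a ray, as slopes to the right and down, at radius r is drawn at 1 + k1 r^2 times it, then the intrinsics apply), "extrinsics" (4x4, takes a point from camera to world coordinates). Camera axes: x right, y up, looking along -z (the intrinsics and any distortion apply to the point x, -y, -z); pixel columns grow to the right and rows downward; lengths in m; the calibration is good to about 2 mm. A picture is of the moment at which its call begins. There is no depth.
- order.hand_in(): hands the job in; it is judged then, once.
The state is a dict: "time": time; "joints": joint angles; "qvel": joint speeds; "joint_torque": joint torques, N m; "eef_pos": TCP position; "tcp_rot": TCP orientation; "ft_force": force on the tool from outside, world axes, zero at the start; "wrist_torque": the same for the moment, N m; "width": finger opening in m; "grip_force": force on a finger pad.
Only numpy, scipy, OpenCV 4.12 (cv2) and the standard library are available. Lean on these libraries where they do the work, as an engineer would, in place of code of your own. Each camera call takes 0.05 s, during which the arm holds its last target. There are 200 camera calls.

TASK

Flick the winch's sprung pawl off its ratchet wheel and ease the drum back with the crank until the lift tray is fully down, without letting it drop. Then stand every tall round tin from the crate upright on the floor of the tray, leaving the square canisters and the little flat tins as they are in the crate, flick the pawl back on and wind the tray up as far as it goes, so that it stays up on the pawl with all the tins standing on it. Do not disturb the bottle, the jar or the carton.

Things in the scene. Friction and masses are not known exactly. Their poses are not given: they have to be found in the camera images.
- lift: The stock lift, fixed: grey gear housing 200 x 160 mm, 55 mm high; base plate 18 mm thick; two-post mast 264 mm tall at its -y end. Origin on the bench under the winch axis. In its frame the tray's centre is at x -10, y -245 mm and the mast's inner face at y -362 mm. The tray floor's lift goes with the drum. Its axes are turned up to 0.12 rad.
- winch_axis (a point): On the winch's vertical axis, 55 mm above the bench; axes as lift. The ratchet wheel (16 teeth, 120 mm across) lies flat at 66 to 79 mm. The drum's drag (0.22 N m) holds an empty tray with the pawl off, but not a loaded one. The crank knob needs about 2 N going down empty, up to 10 N going up full.
- drum (a joint): Turn of drum, ratchet wheel and crank, rad, growing counter-clockwise from above: 0 tray fully down (stop), 3.6 upper stop; raises the tray 33.3 mm per rad. Starts at 2.2 to 3.4. The crank points at 45 degrees + q from the lift's x axis. Pawl on: it winds up clicking (a tooth is 0.393 rad) but not back; the last tooth catches at 3.5, where it settles when let go at the upper stop.
- crank_grip (a point): Middle of the upright crank knob, a black grip 22 mm in diameter and 56 mm tall (105 to 161 mm above the bench) that spins freely on the crank, 75 mm from the winch axis; this point is 135 mm above the bench. The crank arm's top is at 104 mm.
- pawl (a joint): Swing of the pawl, rad, growing clockwise from above: 0 to 0.2 is on (nose in or riding on the teeth), 0.7 is off (thrown clear). An over-centre spring pushes it on below 0.36 and keeps it off above 0.36; about 2 N at the tab throws it over.
- pawl_pivot (a point): The pawl's vertical pivot axis, 72 mm above the bench; axes as lift.
- pawl_tab (a point): Thumb tab of the pawl: upright round steel pin, 14 mm in diameter, 68 to 118 mm above the bench; this point is on its axis at 103 mm. It stands 65 mm from the pivot, and seen from there at 30 degrees - 57.3 q from the lift's x axis, where q is the value of that joint; it swings clockwise about the pivot to go off.
- tray_floor (a point): Centre of the lift tray's floor, z up, axes as lift. The floor measures 200 x 200 mm with a rim 22 mm high and 4 mm thick all round; it stands 45 mm above the bench when fully down and 165 mm at the upper stop. Up to four tins stand on it.
- crate: Open wooden crate, fixed, 310 x 215 mm outside and 55 mm high, walls and floor 7 mm; origin at the centre of its underside, x along its long side. Holds the tins and two square canisters, upright, loosely two by three, and two low paste tins between them.
- tin1: Tall plain round food tin with a paper band, upright, 54 mm diameter, 95 mm tall, about 0.2 kg, only a third full and so bottom-heavy; origin at the centre of its underside, z up along its axis. There are 2 to 4 of them in all; this one may be absent.
- tin2: Tall plain round food tin with a paper band, upright, 54 mm diameter, 95 mm tall, about 0.2 kg, only a third full and so bottom-heavy; origin at the centre of its underside, z up along its axis. There are 2 to 4 of them in all; this one may be absent.
- tin3: Tall plain round food tin with a paper band, upright, 54 mm diameter, 95 mm tall, about 0.2 kg, only a third full and so bottom-heavy; origin at the centre of its underside, z up along its axis. There are 2 to 4 of them in all; this one may be absent.
- tin4: Tall plain round food tin with a paper band, upright, 54 mm diameter, 95 mm tall, about 0.2 kg, only a third full and so bottom-heavy; origin at the centre of its underside, z up along its axis. There are 2 to 4 of them in all; this one may be absent.
- canister1: Square storage canister, 52 x 52 x 80 mm, about 0.2 kg, upright in the crate among the tins; origin at the centre of its underside. It is not wanted on the lift and stays in the crate.
- canister2: Square storage canister, 52 x 52 x 80 mm, about 0.2 kg, upright in the crate among the tins; origin at the centre of its underside. It is not wanted on the lift and stays in the crate.
- paste_tin1: Small flat paste tin, 40 mm diameter, 28 mm tall, standing low between the others in the crate, where it stays; origin at the centre of its underside.
- paste_tin2: Small flat paste tin, 40 mm diameter, 28 mm tall, standing low between the others in the crate, where it stays; origin at the centre of its underside.
- oil_bottle: Bystander: green glass bottle, 68 mm diameter, 210 mm tall, standing beyond the winch; origin at the centre of its underside.
- jar: Bystander: glass jar, 76 mm diameter, 100 mm tall, standing near the robot; origin at the centre of its underside.
- carton: Bystander: cardboard carton, 70 x 140 x 100 mm, standing beyond the tray; origin at the centre of its underside.
Not all that is in view belongs to the job. Leave any green look-alike of the tin2 alone.

How it is judged:
On the way, in this order (a step that is already met when the one before it is completed fails the run):
1. the pawl is thrown off the ratchet wheel (value of joint pawl above 0.45 rad), for 0.2 s.
2. the tray is eased fully down (value of joint drum below 0.15 rad), for 0.2 s.
3. all the round tins stand on the tray's floor while the tray is down (x of tin1 in the frame of tray_floor between -0.09 and 0.09 m and y of tin1 in the frame of tray_floor between -0.09 and 0.09 m and z of tin1 in the frame of tray_floor between -0.01 and 0.012 m and angle between each of tin1, tin2, tin3, tin4's own z axis and vertical below 0.15 rad and x of tin2 in the frame of tray_floor between -0.09 and 0.09 m and y of tin2 in the frame of tray_floor between -0.09 and 0.09 m and z of tin2 in the frame of tray_floor between -0.01 and 0.012 m and x of tin3 in the frame of tray_floor between -0.09 and 0.09 m and y of tin3 in the frame of tray_floor between -0.09 and 0.09 m and z of tin3 in the frame of tray_floor between -0.01 and 0.012 m and x of tin4 in the frame of tray_floor between -0.09 and 0.09 m and y of tin4 in the frame of tray_floor between -0.09 and 0.09 m and z of tin4 in the frame of tray_floor between -0.01 and 0.012 m and value of joint drum below 0.4 rad), for 0.3 s.
At the end, for the whole second after the job is handed in: Tray up on the last tooth (drum over 3.3 rad), at rest, pawl on (under 0.3 rad). Each round tin upright (0.15 rad) on the tray floor, within 90 mm of its centre along x and y, underside within 12 mm of the floor. Canisters and flat tins upright in the crate; bottle, jar, carton upright (x of tin1 in the frame of tray_floor between -0.09 and 0.09 m and y of tin1 in the frame of tray_floor between -0.09 and 0.09 m and z of tin1 in the frame of tray_floor between -0.01 and 0.012 m and angle between each of tin1, tin2, tin3, tin4, canister1, canister2, paste_tin1, paste_tin2's own z axis and vertical below 0.15 rad and x of tin2 in the frame of tray_floor between -0.09 and 0.09 m and y of tin2 in the frame of tray_floor between -0.09 and 0.09 m and z of tin2 in the frame of tray_floor between -0.01 and 0.012 m and x of tin3 in the frame of tray_floor between -0.09 and 0.09 m and y of tin3 in the frame of tray_floor between -0.09 and 0.09 m and z of tin3 in the frame of tray_floor between -0.01 and 0.012 m and x of tin4 in the frame of tray_floor between -0.09 and 0.09 m and y of tin4 in the frame of tray_floor between -0.09 and 0.09 m and z of tin4 in the frame of tray_floor between -0.01 and 0.012 m and x of canister1 in the frame of crate between -0.145 and 0.145 m and y of canister1 in the frame of crate between -0.098 and 0.098 m and z of canister1 in the frame of crate between -0.01 and 0.03 m and x of canister2 in the frame of crate between -0.145 and 0.145 m and y of canister2 in the frame of crate between -0.098 and 0.098 m and z of canister2 in the frame of crate between -0.01 and 0.03 m and x of paste_tin1 in the frame of crate between -0.145 and 0.145 m and y of paste_tin1 in the frame of crate between -0.098 and 0.098 m and z of paste_tin1 in the frame of crate between -0.01 and 0.03 m and x of paste_tin2 in the frame of crate between -0.145 and 0.145 m and y of paste_tin2 in the frame of crate between -0.098 and 0.098 m and z of paste_tin2 in the frame of crate between -0.01 and 0.03 m and value of joint drum between 3.3 and 3.7 rad and value of joint pawl below 0.3 rad and velocity of joint drum between -0.1 and 0.1 rad/s and linear speed of each of tin1, tin2, tin3, tin4 below 0.03 m/s and angle between each of oil_bottle, jar, carton's own z axis and vertical below 0.2 rad); the robot touches nothing.
It fails at once if the tray is let drop (drum running back faster than 4.5 rad/s) (velocity of joint drum below -4.5 rad/s).
It fails at once if the bottle, jar or carton is shifted by more than 40 mm (distance of any of oil_bottle, jar, carton from where it was at the start of the episode above 0.04 m).
Of tin1, tin2, tin3, tin4 only 2 to 4 are there at a start; the rules pass over those that are not, and their reading is None.
At some moment in a run one of tin1, tin2, tin3, tin4 may be knocked a few centimetres aside while the robot is not near it.
It also fails if it takes over 210 s, if anything falls off the work surface, if the arm or the gripper's body presses on something with over 40 N, if the wrist force passes 120 N, or if a joint passes its speed limit or range.

## Working session

There is one attempt and no reset: what is moved stays moved. The work goes in short steps, Python scripts to look and compute and a shell command to move; the robot and the scene stay as the last step left them, time stands still between calls to the robot, and variables do not carry over. Pictures are saved under pics/ and viewed, at most 14 in all, crops included, and the job is handed in when it is done.

```bash
ls; mkdir -p pics
cat > h.py <<'E'
import numpy as np, cv2
from workcell import monitor, imaging, order, arm
from scipy.spatial.transform import Rotation as R
def cam(n,f):
    c=imaging.read_camera(n); cv2.imwrite('pics/%s.png'%f,c['color']); np.savez('pics/%s.npz'%f,**{k:np.array(c[k]) for k in('color','K','k1','extrinsics')}); return c
def load(f): return dict(np.load('pics/%s.npz'%f))
def ray(c,u,v):
    K=c['K']; k=float(c['k1']); d=np.array([(u-K[0,2])/K[0,0],(v-K[1,2])/K[1,1]]); s=d.copy()
    for _ in range(30): s=d/(1+k*(s@s))
    E=np.array(c['extrinsics']); return E[:3,3],E[:3,:3]@np.array([s[0],-s[1],-1])
def onz(c,u,v,z):
    o,d=ray(c,u,v); return o+d*(z-o[2])/d[2]
def proj(c,p):
    E=np.array(c['extrinsics']); q=E[:3,:3].T@(np.array(p)-E[:3,3]); s=np.array([q[0],-q[1]])/-q[2]
    s=s*(1+float(c['k1'])*(s@s)); K=c['K']; return np.array([K[0,0]*s[0]+K[0,2],K[1,1]*s[1]+K[1,2]])
E
python3 - <<'E'
from h import *
print(arm.pinch_z); o=monitor.get_obs(); print(o)
for n in('scene','side'):
    c=cam(n,n+'0'); print(n,c['K'],c['k1'],c['extrinsics'])
print(R.from_rotvec(o['tcp_rot']).as_matrix().round(3))
E
```

```text
pics
0.0187
{'time': 0.0, 'joints': array([ 1.0098853 ,  0.47779524,  0.02233654,  1.55645776, -0.0114993 ,
        1.10928278, -0.0831059 ]), 'qvel': array([ 2.97826590e-05, -6.07924227e-04, -7.79925860e-04,  6.81422111e-05,
       -3.65641416e-04, -7.74915735e-05,  1.56415628e-04]), 'joint_torque': array([-2.50874400e-04, -5.96454406e+01,  1.60706129e+00, -2.81199682e+01,
        1.22648259e-02,  9.54081741e-03,  5.86936110e-06]), 'eef_pos': array([ 0.29503902, -0.60644879,  0.23032624]), 'tcp_rot': array([-3.05972160e+00, -7.04852382e-01,  8.42910089e-04]), 'ft_force': array([1.11516278, 0.45090075, 0.70289292]), 'wrist_torque': array([0.00077164, 0.0542753 , 0.05699042]), 'grip_force': 0.0, 'width': 0.08546597458820517}
scene [[368.67783642   0.         255.60703555]
 [  0.         368.67783642 184.10256351]
 [  0.           0.           1.        ]] 0.03813634512555299 [[-0.56357209 -0.65542142  0.50280141  1.07856539]
 [ 0.82603987 -0.45205926  0.33660148  0.44621697]
 [ 0.00668021  0.60503321  0.79617221  1.02847588]
 [ 0.          0.          0.          1.        ]]
side [[429.02853287   0.         249.52651529]
 [  0.         429.02853287 196.18425101]
 [  0.           0.           1.        ]] -0.12366448264282019 [[ 0.99628458  0.07006203 -0.05008336  0.47566766]
 [-0.08580662  0.75778863 -0.64683354 -0.75241446]
 [-0.00736587  0.64872776  0.76098491  1.06513193]
 [ 0.          0.          0.          1.        ]]
[[ 0.899  0.438 -0.001]
 [ 0.438 -0.899  0.002]
 [-0.    -0.002 -1.   ]]
```

View pics/scene0.png

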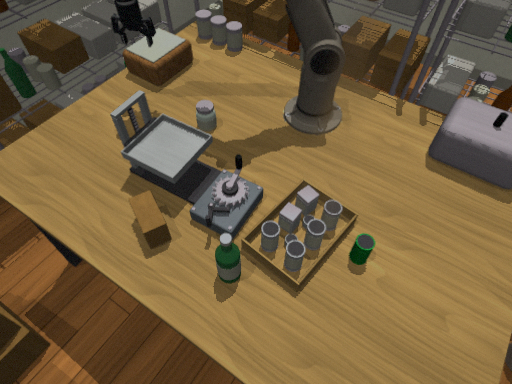

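View pics/side0.png

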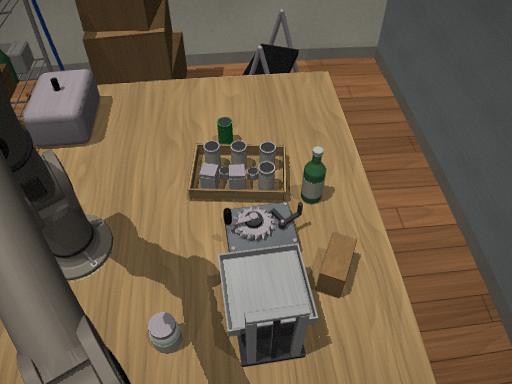

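Run:
```python
from h import *
a=load('side0')['color'][130:260,180:340]; b=load('scene0')['color'][145:290,180:360]
a=cv2.resize(a,(640,520),interpolation=2); b=cv2.resize(b,(720,580),interpolation=2)
cv2.imwrite('pics/ca.png',a); cv2.imwrite('pics/cb.png',b)
```

```text
(no output)
```

View pics/ca.png

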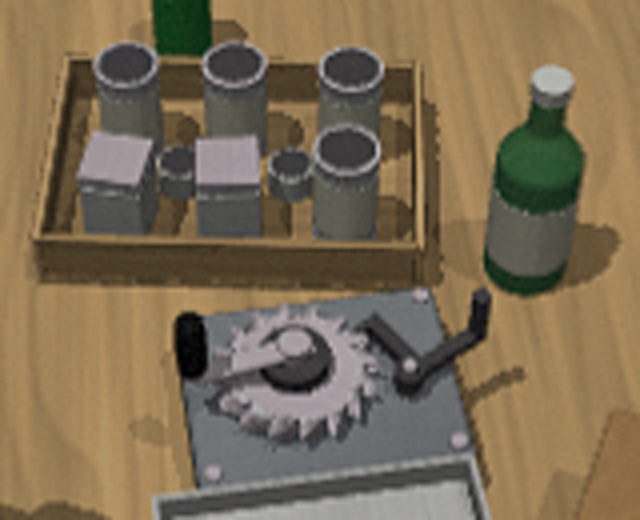

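View pics/cb.png

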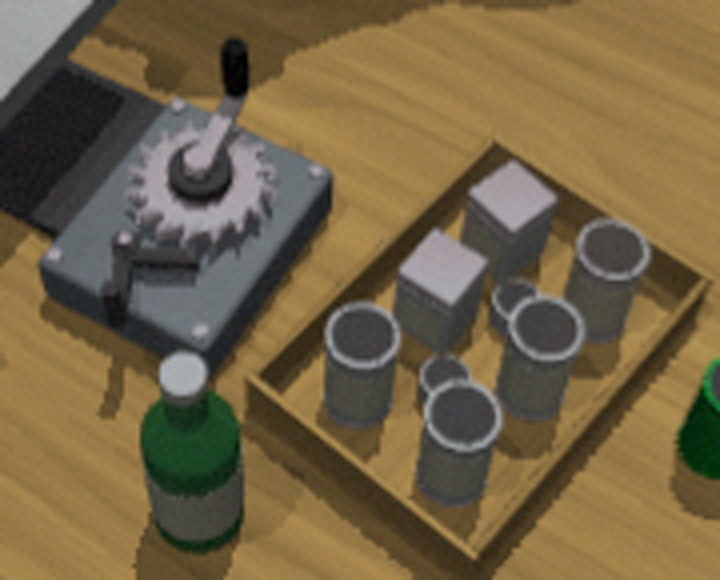

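Run:
```python
from h import *
a,b=load('side0'),load('scene0')
A=lambda x,y:(180+x/4-.375,130+y/4-.375); B=lambda x,y:(180+x/4-.375,145+y/4-.375)
def both(n,pa,pb,z):
    print(n,*(onz(c,*f(*p),z)[:2].round(4) for c,f,p in((a,A,pa),(b,B,pb)) if p))
for n,pa,pb in (('t',(127,65),(612,250)),('t',(234,64),(545,328)),('t',(351,70),(462,413)),('t',(347,150),(362,335))): both(n,pa,pb,.102)
both('c',(117,158),(512,195),.087);both('c',(228,160),(442,265),.087)
both('knobtop',(190,318),(234,45),.161); both('knobbot',(190,370),(234,92),.107)
both('tabtop',(482,294),(124,238),.118); both('tabtop2',None,(116,288),.118)
both('piv?',(408,366),None,.09);both('piv2',None,(124,240),.09)
both('bottle',(552,75),(183,365),.21)
both('bolts',(420,296),(200,330),.058);both('bolts',(458,440),(55,257),.058);both('bolts',(212,473),(178,105),.058);both('bolt4',None,(318,172),.058)
both('hub',(296,340),(203,160),.104)
```

```text
t [0.4327 0.2945] [0.4337 0.2947]
t [0.5205 0.2873] [0.5222 0.2858]
t [0.6154 0.2711] [0.6154 0.2711]
t [0.6019 0.1805] [0.6025 0.1797]
c [0.4212 0.2033] [0.4213 0.2037]
c [0.5089 0.1928] [0.5089 0.1922]
knobtop [ 0.4709 -0.0241] [ 0.47   -0.0283]
knobbot [ 0.4682 -0.0271] [ 0.4733 -0.028 ]
tabtop [0.68   0.0133] [ 0.6413 -0.0067]
tabtop2 [0.6789 0.0159]
piv? [ 0.6228 -0.0249]
piv2 [ 0.6293 -0.0195]
bottle [0.7446 0.138 ] [0.74   0.1298]
bolts [0.6457 0.0642] [0.6458 0.0634]
bolts [ 0.6543 -0.0698] [ 0.6572 -0.0698]
bolts [ 0.4784 -0.0817] [ 0.4798 -0.0839]
bolt4 [0.4711 0.0536]
hub [ 0.5446 -0.0051] [ 0.5415 -0.0088]
```

```bash
cat >> h.py <<'E'
YAW=0.066; AX=np.array([.543,-.007])
def L(x,y): # lift frame -> world
    c,s=np.cos(YAW),np.sin(YAW); return AX+[c*x-s*y,s*x+c*y]
def to(x,y,z,ang=np.pi/2+YAW,o=None):
    "shift in tool axes from measured TCP to the target, and turn rz to tool-x azimuth ang"
    o=o or monitor.get_obs(); M=R.from_rotvec(o['tcp_rot']).as_matrix()
    a=np.arctan2(M[1,0],M[0,0]); W=R.from_euler('z',ang).as_matrix()@np.diag([1,-1,-1.])
    print('shift',(M.T@(np.array([x,y,z])-o['eef_pos'])).round(4),'turn',R.from_matrix(M.T@W).as_rotvec().round(3),'tcp',o['eef_pos'].round(4),'F',o['ft_force'].round(1),'w',round(o['width'],4),'t',round(o['time'],2), 'j7',o['joints'][6].round(2))
E
python3 -m creep '[{"z":-0.012,"rz":-0.118,"claw":1},{"z":-0.012,"rz":-0.118},{"z":-0.012,"rz":-0.118},{"z":-0.012,"rz":-0.118},{"z":-0.012,"rz":-0.118},{"z":-0.012,"rz":-0.118},{"z":-0.012,"rz":-0.118},{"z":-0.012,"rz":-0.118}]' 20
python3 -m creep '[{"rz":-0.118},{"rz":-0.118},{}]'
python3 -c "
from h import *
to(.683,.055,.2)"
```

```text
shift [ 0.6382 -0.4251  0.0311] turn [-1.000e-03 -1.000e-03 -1.184e+00] tcp [ 0.2951 -0.6065  0.2304] F [0.4 0.1 0.7] w 0.0852 t 0.1 j7 -0.08invalid input
invalid input
```

```bash
python3 -m creep '[{"x":0,"y":0,"z":-0.012,"rx":0,"ry":0,"rz":-0.118,"claw":1}]'; python3 -m creep --help
```

```text
time: 0.18
eef_pos: [0.2946, -0.6053, 0.2402]
tcp_rot: [-3.009, -0.883, 0.002]
ft_force: [-0.6, 0.1, -1.5]
width: 0.0758
grip_force: 0.0invalid input: not JSON, or not a number
```

```bash
python3 -m creep '[{"z":-0.012,"rz":-0.118,"claw":1}]' ;python3 -m creep '[{"z":-0.012,"rz":-0.118,"claw":1},{"z":-0.012,"rz":-0.118,"claw":1}]' 20
```

```text
invalid input
invalid input
```

```bash
python3 -m creep '[{"x":0,"y":0,"z":-0.012,"rx":0,"ry":0,"rz":-0.118,"claw":1},{"x":0,"y":0,"z":-0.012,"rx":0,"ry":0,"rz":-0.118,"claw":1},{"x":0,"y":0,"z":-0.012,"rx":0,"ry":0,"rz":-0.118,"claw":1},{"x":0,"y":0,"z":-0.012,"rx":0,"ry":0,"rz":-0.118,"claw":1},{"x":0,"y":0,"z":-0.012,"rx":0,"ry":0,"rz":-0.118,"claw":1},{"x":0,"y":0,"z":-0.012,"rx":0,"ry":0,"rz":-0.118,"claw":1},{"x":0,"y":0,"z":-0.012,"rx":0,"ry":0,"rz":-0.118,"claw":1},{"x":0,"y":0,"z":-0.012,"rx":0,"ry":0,"rz":-0.118,"claw":1}]' 20
python3 -m creep '[{"x":0,"y":0,"z":0,"rx":0,"ry":0,"rz":-0.118,"claw":1},{"x":0,"y":0,"z":0,"rx":0,"ry":0,"rz":0,"claw":1}]' | head -1
python3 -c "
from h import *
to(.683,.055,.2)"
```

```text
time: 0.85
eef_pos: [0.2951, -0.6067, 0.3393]
tcp_rot: [-2.276, -2.164, -0.0]
ft_force: [0.2, 0.0, -0.3]
width: -0.0
grip_force: 0.0
time: 1.02
shift [0.6353 0.4304 0.1395] turn [ 0.     0.001 -0.   ] tcp [ 0.2953 -0.6072  0.3397] F [-0.3  0.2  0. ] w 0.0001 t 1.02 j7 1.02
```

```bash
for i in 1 2; do python3 -m creep '[{"x":0.032,"y":0.0215,"z":0,"rx":0,"ry":0,"rz":0,"claw":1},{"x":0.032,"y":0.0215,"z":0,"rx":0,"ry":0,"rz":0,"claw":1},{"x":0.032,"y":0.0215,"z":0,"rx":0,"ry":0,"rz":0,"claw":1},{"x":0.032,"y":0.0215,"z":0,"rx":0,"ry":0,"rz":0,"claw":1},{"x":0.032,"y":0.0215,"z":0,"rx":0,"ry":0,"rz":0,"claw":1},{"x":0.032,"y":0.0215,"z":0,"rx":0,"ry":0,"rz":0,"claw":1},{"x":0.032,"y":0.0215,"z":0,"rx":0,"ry":0,"rz":0,"claw":1},{"x":0.032,"y":0.0215,"z":0,"rx":0,"ry":0,"rz":0,"claw":1}]' |sed -n 2,4p; done
python3 -m creep '[{"x":0.032,"y":0.0215,"z":0,"rx":0,"ry":0,"rz":0,"claw":1},{"x":0.032,"y":0.0215,"z":0,"rx":0,"ry":0,"rz":0,"claw":1},{"x":0.032,"y":0.0215,"z":0.02,"rx":0,"ry":0,"rz":0,"claw":1},{"x":0.032,"y":0.0215,"z":0.02,"rx":0,"ry":0,"rz":0,"claw":1},{"x":0,"y":0,"z":0.03,"rx":0,"ry":0,"rz":0,"claw":1},{"x":0,"y":0,"z":0.03,"rx":0,"ry":0,"rz":0,"claw":1},{"x":0,"y":0,"z":0.03,"rx":0,"ry":0,"rz":0,"claw":1},{"x":0,"y":0,"z":0,"rx":0,"ry":0,"rz":0,"claw":1}]'
python3 - <<'E'
from h import *
to(.683,.055,.09)
cam('wrist','w0')
E
```

```text
eef_pos: [0.4513, -0.3389, 0.3386]
tcp_rot: [-2.156, -2.284, 0.0]
ft_force: [0.2, -0.1, 0.2]
eef_pos: [0.6071, -0.0731, 0.3385]
tcp_rot: [-2.156, -2.284, 0.002]
ft_force: [0.9, 0.5, 0.6]
time: 3.02
eef_pos: [0.679, 0.0547, 0.2029]
tcp_rot: [-2.149, -2.281, 0.016]
ft_force: [-0.6, -0.8, -0.9]
width: 0.0
grip_force: 0.0
shift [0.0002 0.0055 0.1129] turn [-0.013  0.001 -0.007] tcp [0.679  0.0547 0.2029] F [-0.6 -0.8 -0.9] w 0.0 t 3.02 j7 -0.33
```

View pics/w0.png

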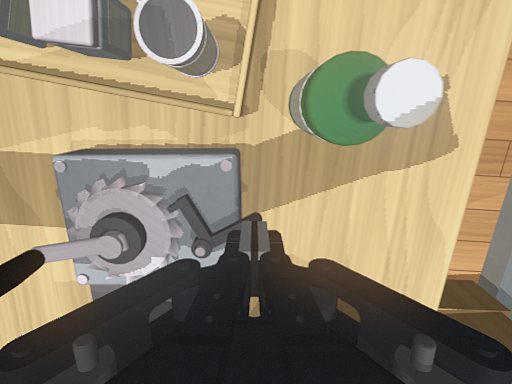

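Run:
```python
from h import *
c=load('w0'); print(onz(c,258,216,.118),onz(c,203,245,.09),onz(c,130,235,.104)); print(proj(c,monitor.get_obs()['eef_pos']), proj(c,[.68,.014,.118]), proj(c,[.68,.014,.07]))
```

```text
[0.68233265 0.03435732 0.118     ] [ 0.62973271 -0.01140405  0.09      ] [0.5629889  0.00172446 0.104     ]
[257.49070728 240.1522869 ] [253.89587184 237.23996341] [254.48875631 217.24543065]
```

```bash
python3 -m creep '[{"x":0,"y":0.003,"z":0.03,"rx":0,"ry":0,"rz":0,"claw":1},{"x":0,"y":0.003,"z":0.03,"rx":0,"ry":0,"rz":0,"claw":1},{"x":0,"y":0,"z":0.03,"rx":0,"ry":0,"rz":0,"claw":1},{"x":0,"y":0,"z":0.02,"rx":0,"ry":0,"rz":0,"claw":1},{"x":0,"y":0,"z":0,"rx":0,"ry":0,"rz":0,"claw":1}]' | sed -n 2,4p
python3 -m creep '[{"x":-0.012,"y":0,"z":0,"rx":0,"ry":0,"rz":0,"claw":1},{"x":-0.012,"y":0,"z":0,"rx":0,"ry":0,"rz":0,"claw":1},{"x":-0.006,"y":0,"z":0,"rx":0,"ry":0,"rz":0,"claw":1},{"x":-0.006,"y":0,"z":0,"rx":0,"ry":0,"rz":0,"claw":1},{"x":-0.006,"y":0,"z":0,"rx":0,"ry":0,"rz":0,"claw":1}]'  | sed -n 2,4p
python3 -m creep '[{"x":-0.006,"y":0,"z":0,"rx":0,"ry":0,"rz":0,"claw":1},{"x":-0.006,"y":0,"z":0,"rx":0,"ry":0,"rz":0,"claw":1},{"x":-0.006,"y":0,"z":0,"rx":0,"ry":0,"rz":0,"claw":1},{"x":0,"y":0,"z":0,"rx":0,"ry":0,"rz":0,"claw":1}]'  | sed -n 2,4p
python3 -m creep '[{"x":0.01,"y":0,"z":0,"rx":0,"ry":0,"rz":0,"claw":1},{"x":0.02,"y":0,"z":0,"rx":0,"ry":0,"rz":0,"claw":1},{"x":0.02,"y":0,"z":-0.02,"rx":0,"ry":0,"rz":0,"claw":1},{"x":0,"y":0,"z":-0.04,"rx":0,"ry":0,"rz":0,"claw":1},{"x":0,"y":0,"z":-0.04,"rx":0,"ry":0,"rz":0,"claw":1},{"x":0.0,"y":-0.03,"z":-0.04,"rx":0,"ry":0,"rz":0,"claw":0},{"x":0,"y":0,"z":0,"rx":0,"ry":0,"rz":0,"claw":0}]'
python3 - <<'E'
from h import *
c=cam('side','s1'); cv2.imwrite('pics/ca1.png',cv2.resize(c['color'][130:260,180:340],(640,520),interpolation=2))
to(.471,-.0275,.2)
E
```

```text
eef_pos: [0.6874, 0.0552, 0.0981]
tcp_rot: [-2.152, -2.285, 0.007]
ft_force: [-0.8, -0.2, 0.3]
eef_pos: [0.6974, 0.0166, 0.1048]
tcp_rot: [2.148, 2.285, 0.021]
ft_force: [15.3, 8.6, -7.8]
eef_pos: [0.6976, -0.0067, 0.1045]
tcp_rot: [2.151, 2.28, 0.01]
ft_force: [-0.2, -0.6, 0.8]
time: 4.82
eef_pos: [0.6659, 0.0466, 0.2438]
tcp_rot: [2.146, 2.285, 0.013]
ft_force: [1.2, 0.7, 0.6]
width: 0.0231
grip_force: 0.0
shift [-0.061  -0.1993  0.0388] turn [ 0.008  0.    -0.004] tcp [0.6658 0.0458 0.2405] F [ 0.6 -0.1 -0.2] w 0.031 t 4.87 j7 -0.31
```

View pics/ca1.png

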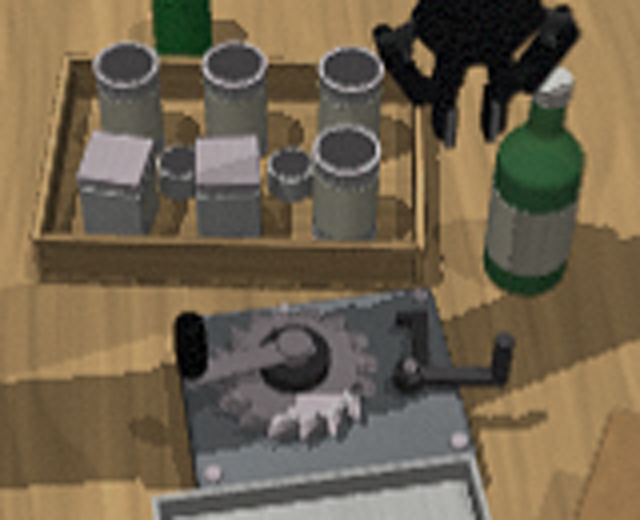

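```bash
python3 -m creep '[{"x":-0.01,"y":-0.033,"z":0,"rx":0,"ry":0,"rz":0,"claw":-0.4},{"x":-0.01,"y":-0.033,"z":0,"rx":0,"ry":0,"rz":0,"claw":-0.4},{"x":-0.01,"y":-0.033,"z":0,"rx":0,"ry":0,"rz":0,"claw":-0.4},{"x":-0.01,"y":-0.033,"z":0,"rx":0,"ry":0,"rz":0,"claw":-0.4},{"x":-0.01,"y":-0.033,"z":0,"rx":0,"ry":0,"rz":0,"claw":-0.4},{"x":-0.01,"y":-0.033,"z":0,"rx":0,"ry":0,"rz":0,"claw":-0.4},{"x":0,"y":0,"z":0.03,"rx":0,"ry":0,"rz":0,"claw":-0.4},{"x":0,"y":0,"z":0,"rx":0,"ry":0,"rz":0,"claw":-0.4}]' | sed -n 2,4p
python3 - <<'E'
from h import *
to(.471,-.0275,.117); c=cam('wrist','w1'); to(.471,-.0275,.117)
hsv=cv2.cvtColor(c['color'],cv2.COLOR_BGR2HSV)
print(proj(c,[.471,-.0275,.161]),proj(c,monitor.get_obs()['eef_pos']))
E
```

```text
eef_pos: [0.4668, -0.0291, 0.2012]
tcp_rot: [-2.152, -2.285, 0.008]
ft_force: [-1.1, 0.1, -1.4]
shift [0.0014 0.0048 0.0842] turn [-0.006  0.001 -0.006] tcp [ 0.4668 -0.0291  0.2012] F [-1.1  0.1 -1.4] w 0.0595 t 5.53 j7 -0.15
shift [0.0005 0.0028 0.0857] turn [-0.005  0.    -0.005] tcp [ 0.4687 -0.0281  0.2028] F [-0.2 -0.2  1.4] w 0.0599 t 5.58 j7 -0.15
[260.99532117 210.04399613] [258.03997165 237.06254615]
```

View pics/w1.png

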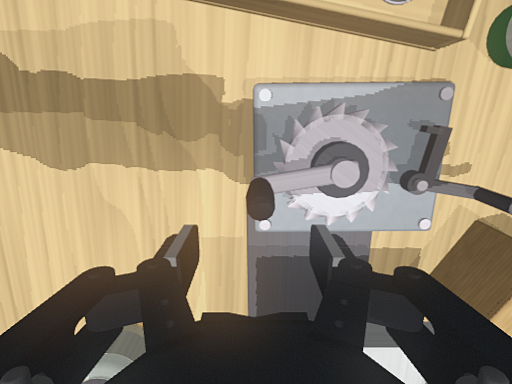

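Run:
```python
from h import *
c=load('w1'); print(onz(c,260,194,.161),onz(c,260,200,.161),onz(c,260,211,.107)); print(onz(c,345,172,.104),onz(c,421,184,.09),onz(c,480,196,.07))
```

```text
[ 0.4695318  -0.01594557  0.161     ] [ 0.46982027 -0.02023898  0.161     ] [ 0.47249161 -0.04814805  0.107     ]
[ 0.54439316 -0.00835405  0.104     ] [ 0.62172673 -0.01806398  0.09      ] [ 0.6970145  -0.03130544  0.07      ]
```

```bash
python3 -m creep '[{"x":0,"y":0.0025,"z":0.025,"rx":0,"ry":0,"rz":0,"claw":-0.4},{"x":0,"y":0,"z":0.025,"rx":0,"ry":0,"rz":0,"claw":-0.4},{"x":0,"y":0,"z":0.025,"rx":0,"ry":0,"rz":0,"claw":-0.4},{"x":0,"y":0,"z":0.01,"rx":0,"ry":0,"rz":0,"claw":-0.4},{"x":0,"y":0,"z":0,"rx":0,"ry":0,"rz":0,"claw":1},{"x":0,"y":0,"z":0,"rx":0,"ry":0,"rz":0,"claw":1},{"x":0,"y":0,"z":0,"rx":0,"ry":0,"rz":0,"claw":1},{"x":0,"y":0,"z":0,"rx":0,"ry":0,"rz":0,"claw":1}]' 50
python3 -m creep '[{"x":0,"y":0,"z":0,"rx":0,"ry":0,"rz":0,"claw":1},{"x":0,"y":0,"z":0,"rx":0,"ry":0,"rz":0,"claw":1}]'
python3 - <<'E'
from h import *
to(.471,-.0275,.117)
p=np.array(monitor.get_obs()['eef_pos'][:2]); d=p-AX; th=np.arctan2(d[1],d[0])%6.2832; r=np.hypot(*d); q0=th-YAW-np.pi/4; print(r,q0)
# even arc from q0 to -0.05
n=16; q=np.linspace(q0,-0.03,n+1); P=np.stack([.075*np.sin(q+np.pi/4),.075*np.cos(q+np.pi/4)],1); P=P # tool x=lift y, tool y=lift x
print(np.diff(P,axis=0).round(4).tolist())
E
```

```text
time: 6.25
eef_pos: [0.4709, -0.0276, 0.1203]
tcp_rot: [-2.15, -2.287, 0.008]
ft_force: [-11.7, 0.5, 8.2]
width: 0.0205
grip_force: 48.5
time: 6.42
eef_pos: [0.4709, -0.0275, 0.1203]
tcp_rot: [-2.15, -2.287, 0.007]
ft_force: [-11.6, 0.3, 8.3]
width: 0.0201
grip_force: 48.5
shift [0.     0.0001 0.0033] turn [-0.005  0.001 -0.004] tcp [ 0.4709 -0.0275  0.1203] F [-11.6   0.3   8.3] w 0.0201 t 6.42 j7 -0.25
0.07498807496164807 2.567689576049469
[[0.0121, -0.0016], [0.0122, 0.0004], [0.0119, 0.0023], [0.0114, 0.0042], [0.0106, 0.006], [0.0094, 0.0077], [0.0081, 0.0091], [0.0065, 0.0103], [0.0048, 0.0112], [0.0029, 0.0118], [0.0009, 0.0121], [-0.001, 0.0121], [-0.003, 0.0118], [-0.0048, 0.0112], [-0.0066, 0.0102], [-0.0081, 0.009]]
```

```bash
python3 -m creep '[{"x":0.0121,"y":-0.0016,"z":0,"rx":0,"ry":0,"rz":0,"claw":1},{"x":0.0122,"y":0.0004,"z":0,"rx":0,"ry":0,"rz":0,"claw":1},{"x":0.0119,"y":0.0023,"z":0,"rx":0,"ry":0,"rz":0,"claw":1},{"x":0.0114,"y":0.0042,"z":0,"rx":0,"ry":0,"rz":0,"claw":1},{"x":0.0106,"y":0.006,"z":0,"rx":0,"ry":0,"rz":0,"claw":1},{"x":0.0094,"y":0.0077,"z":0,"rx":0,"ry":0,"rz":0,"claw":1},{"x":0.0081,"y":0.0091,"z":0,"rx":0,"ry":0,"rz":0,"claw":1},{"x":0,"y":0,"z":0,"rx":0,"ry":0,"rz":0,"claw":1}]'
python3 - <<'E'
from h import *
p=np.array(monitor.get_obs()['eef_pos'][:2]); d=p-AX; th=np.arctan2(d[1],d[0])%6.2832; r=np.hypot(*d); print(r,th-YAW-np.pi/4)
E
```

```text
time: 7.08
eef_pos: [0.5011, 0.0514, 0.1204]
tcp_rot: [2.149, 2.288, 0.008]
ft_force: [6.2, -1.0, -1.9]
width: 0.0206
grip_force: 50.7
0.07186990948972716 1.3414281384301128
```

```bash
python3 -m creep '[{"x":0.0065,"y":0.0103,"z":0,"rx":0,"ry":0,"rz":0,"claw":1},{"x":0.0048,"y":0.0112,"z":0,"rx":0,"ry":0,"rz":0,"claw":1},{"x":0.0029,"y":0.0118,"z":0,"rx":0,"ry":0,"rz":0,"claw":1},{"x":0.0009,"y":0.0121,"z":0,"rx":0,"ry":0,"rz":0,"claw":1},{"x":-0.001,"y":0.0121,"z":0,"rx":0,"ry":0,"rz":0,"claw":1},{"x":-0.003,"y":0.0118,"z":0,"rx":0,"ry":0,"rz":0,"claw":1},{"x":-0.0048,"y":0.0112,"z":0,"rx":0,"ry":0,"rz":0,"claw":1},{"x":0,"y":0,"z":0,"rx":0,"ry":0,"rz":0,"claw":1}]' | sed -n 2,6p
python3 -m creep '[{"x":-0.0066,"y":0.0102,"z":0,"rx":0,"ry":0,"rz":0,"claw":1},{"x":-0.0075,"y":0.009,"z":0,"rx":0,"ry":0,"rz":0,"claw":1},{"x":0,"y":0,"z":0,"rx":0,"ry":0,"rz":0,"claw":1}]'
python3 - <<'E'
from h import *
p=np.array(monitor.get_obs()['eef_pos'][:2]); d=p-AX; th=np.arctan2(d[1],d[0])%6.2832; r=np.hypot(*d); print(r,th-YAW-np.pi/4)
A=np.array([[.4709,-.0275],[.5011,.0514],p]); 
M=np.c_[2*A,np.ones(3)]; s=np.linalg.solve(M,(A**2).sum(1)); print('circle',s[:2],np.sqrt(s[2]+s[:2]@s[:2]))
E
```

```text
eef_pos: [0.5798, 0.0557, 0.1202]
tcp_rot: [2.155, 2.28, -0.006]
ft_force: [-1.1, -14.6, 9.2]
width: 0.0206
grip_force: 52.0
time: 8.0
eef_pos: [0.5936, 0.0462, 0.1201]
tcp_rot: [-2.151, -2.283, 0.016]
ft_force: [-20.0, -7.7, 21.9]
width: 0.0203
grip_force: 53.8
0.0733962537139685 -0.04081836255276183
circle [ 0.54401067 -0.01025434] 0.07511712963184615
```

```bash
sed -i 's/AX=np.array.*/AX=np.array([.544,-.0103])/' h.py
python3 -m creep '[{"x":0,"y":0,"z":0,"rx":0,"ry":0,"rz":0,"claw":-0.74},{"x":0,"y":0,"z":0,"rx":0,"ry":0,"rz":0,"claw":-0.74},{"x":0,"y":0,"z":-0.03,"rx":0,"ry":0,"rz":0,"claw":-0.74},{"x":0,"y":0,"z":-0.035,"rx":0,"ry":0,"rz":0,"claw":-0.74},{"x":0.03,"y":0,"z":-0.035,"rx":0,"ry":0,"rz":0,"claw":-0.74},{"x":0.04,"y":0,"z":0,"rx":0,"ry":0,"rz":0,"claw":-0.74},{"x":0.04,"y":0,"z":0,"rx":0,"ry":0,"rz":0,"claw":-0.74},{"x":0.02,"y":0,"z":0,"rx":0,"ry":0,"rz":0,"claw":-0.74}]' | sed -n 2,6p
python3 - <<'E'
from h import *
c=cam('side','s2'); w=cam('wrist','w2'); to(.602,.180,.056)
d=cv2.absdiff(c['color'],load('side0')['color']).max(2); print([int(d[v-6:v+7,u-6:u+7].mean()) for u,v in((211,146),(238,146),(267,147),(266,167))])
o=w['color'].copy()
for p in((.433,.2945),(.521,.287),(.6154,.271),(.602,.18)):
  for t in np.arange(0,6.28,.3):
    u,v=proj(w,[p[0]+.027*np.cos(t),p[1]+.027*np.sin(t),.102]).astype(int)
    cv2.circle(o,(int(u),int(v)),2,(0,0,255),-1)
cv2.imwrite('pics/w2o.png',np.hstack([o[:, :400],cv2.resize(c['color'],(400,300))[np.clip(np.arange(384),0,299)]]))
E
```

```text
eef_pos: [0.589, 0.1824, 0.2178]
tcp_rot: [-2.145, -2.294, -0.009]
ft_force: [-0.2, 1.0, -0.1]
width: 0.074
grip_force: 0.0
shift [-0.0042  0.0131  0.1609] turn [ 0.002 -0.005  0.004] tcp [0.5884 0.1824 0.2169] F [-0.5 -0.   0.5] w 0.0742 t 8.77 j7 -0.56
[5, 5, 5, 22]
```

View pics/w2o.png

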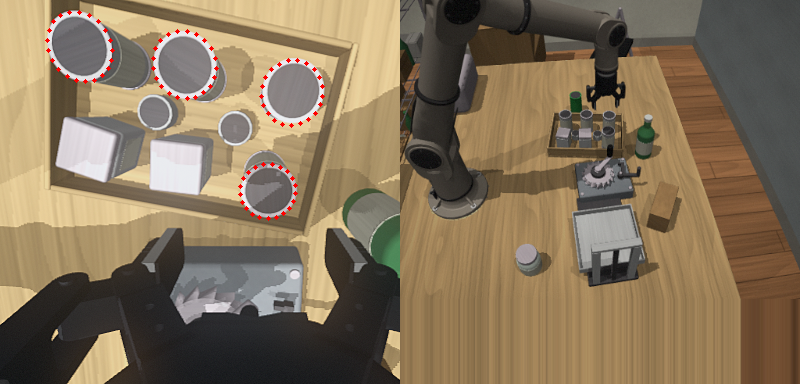

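```bash
python3 -m creep '[{"x":-0.004,"y":0.013,"z":0.03,"rx":0,"ry":0,"rz":0,"claw":-0.74},{"x":0,"y":0,"z":0.03,"rx":0,"ry":0,"rz":0,"claw":-0.74},{"x":0,"y":0,"z":0.0,"rx":0,"ry":0,"rz":0,"claw":-0.74}]' | sed -n 2,6p
python3 - <<'E'
from h import *
to(.602,.180,.056)
# tray check: corners of tray by light-grey, from side image
c=load('s2'); a=c['color']; print([proj(c,[*L(-10+x,-245+y),.067]).round() .tolist() for x,y in((-102,-102),(102,-102),(102,102),(-102,102))])
o=a[200:384,190:340].copy()
for x,y in((-102,-102),(102,-102),(102,102),(-102,102)):
  u,v=proj(c,[*L(-10+x,-245+y),.067]).astype(int); cv2.circle(o,(int(u)-190,int(v)-200),1,(0,0,255),-1)
cv2.imwrite('pics/tr.png',cv2.resize(o,None,fx=3,fy=3,interpolation=0))
E
```

```text
eef_pos: [0.6003, 0.1695, 0.1504]
tcp_rot: [-2.151, -2.285, 0.012]
ft_force: [-1.7, -0.3, -0.4]
width: 0.0743
grip_force: 0.0
shift [0.0106 0.0031 0.0943] turn [-0.008  0.002 -0.006] tcp [0.6003 0.1695 0.1504] F [-1.7 -0.3 -0.4] w 0.0743 t 9.02 j7 -0.58
[[338.0, -219.0], [26.0, -193.0], [-101.0, -105.0], [524.0, -177.0]]
```

View pics/tr.png

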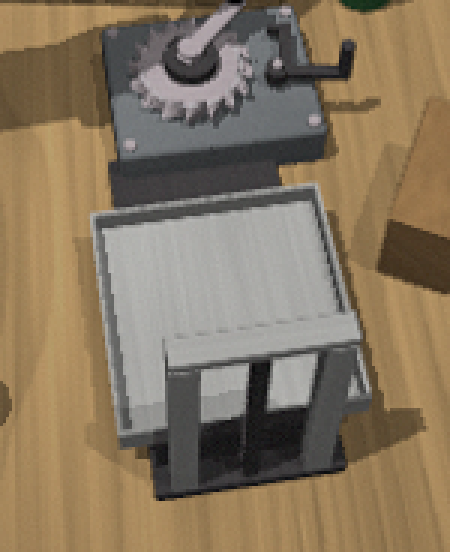

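```bash
python3 -m creep '[{"x":0.0105,"y":0.003,"z":0.03,"rx":0,"ry":0,"rz":0,"claw":-0.74},{"x":0,"y":0,"z":0.03,"rx":0,"ry":0,"rz":0,"claw":-0.74},{"x":0,"y":0,"z":0.03,"rx":0,"ry":0,"rz":0,"claw":-0.74},{"x":0,"y":0,"z":0.0,"rx":0,"ry":0,"rz":0,"claw":-0.74},{"x":0,"y":0,"z":0.0,"rx":0,"ry":0,"rz":0,"claw":-0.74}]' | sed -n 2,6p
python3 - <<'E'
from h import *
to(.602,.180,.056)
c=load('s2'); 
for x,y,px in((-.104,-.104,(120,440)),(.104,-.104,(369,400)),(.104,.104,(318,187)),(-.104,.104,(93,214))):
  print(L(-.01+x,-.245+y), onz(c,190+px[0]/3,200+px[1]/3,.067)[:2])
E
```

```text
eef_pos: [0.6043, 0.1821, 0.0659]
tcp_rot: [-2.151, -2.288, 0.003]
ft_force: [-0.1, -0.3, 0.6]
width: 0.0743
grip_force: 0.0
shift [-0.002  -0.0024  0.0099] turn [-0.002  0.001 -0.004] tcp [0.6043 0.1821 0.0659] F [-0.1 -0.3  0.6] w 0.0743 t 9.43 j7 -0.65
[ 0.45326548 -0.36605869] [ 0.45456508 -0.36932395]
[ 0.66081262 -0.35234066] [ 0.65737297 -0.35453118]
[ 0.64709459 -0.14479352] [ 0.64656553 -0.15030986]
[ 0.43954745 -0.15851155] [ 0.44282583 -0.1598458 ]
```

```bash
python3 -m creep '[{"x":-0.002,"y":-0.0024,"z":0.01,"rx":0,"ry":0,"rz":0,"claw":-0.74},{"x":0,"y":0,"z":0.0,"rx":0,"ry":0,"rz":0,"claw":1},{"x":0,"y":0,"z":0,"rx":0,"ry":0,"rz":0,"claw":1},{"x":0,"y":0,"z":0.0,"rx":0,"ry":0,"rz":0,"claw":1},{"x":0,"y":0,"z":0.0,"rx":0,"ry":0,"rz":0,"claw":1}]' 30
python3 -m creep '[{"x":0,"y":0,"z":-0.01,"rx":0,"ry":0,"rz":0,"claw":1},{"x":0,"y":0,"z":-0.03,"rx":0,"ry":0,"rz":0,"claw":1},{"x":0,"y":0,"z":-0.04,"rx":0,"ry":0,"rz":0,"claw":1},{"x":0,"y":0,"z":-0.04,"rx":0,"ry":0,"rz":0,"claw":1},{"x":0,"y":0,"z":-0.04,"rx":0,"ry":0,"rz":0,"claw":1},{"x":0,"y":0,"z":-0.04,"rx":0,"ry":0,"rz":0,"claw":1},{"x":0,"y":0,"z":0.0,"rx":0,"ry":0,"rz":0,"claw":1}]'
python3 - <<'E'
from h import *
T=np.array([.55,-.257]); 
for x,y in((-.045,-.038),(.045,-.038),(-.045,.045),(.045,.045)):
  c,s=np.cos(YAW),np.sin(YAW); print((T+[c*x-s*y,s*x+c*y]).round(4),end=' ')
  to(*(T+[c*x-s*y,s*x+c*y]),.096)
E
```

```text
time: 9.85
eef_pos: [0.6029, 0.1805, 0.0573]
tcp_rot: [2.151, 2.288, 0.002]
ft_force: [-1.2, -1.2, 6.1]
width: 0.0531
grip_force: 32.0
time: 10.43
eef_pos: [0.6059, 0.183, 0.266]
tcp_rot: [2.147, 2.285, 0.021]
ft_force: [0.6, 0.5, -0.8]
width: 0.0534
grip_force: 32.7
[ 0.5076 -0.2979] shift [-0.4745 -0.1303  0.1662] turn [ 0.014 -0.004 -0.004] tcp [0.6059 0.183  0.266 ] F [ 0.6  0.5 -0.8] w 0.0534 t 10.43 j7 -0.54
[ 0.5974 -0.2919] shift [-0.4742 -0.0403  0.1674] turn [ 0.014 -0.004 -0.004] tcp [0.6059 0.183  0.266 ] F [ 0.6  0.5 -0.8] w 0.0534 t 10.43 j7 -0.54
[ 0.5021 -0.2151] shift [-0.3915 -0.1307  0.1665] turn [ 0.014 -0.004 -0.004] tcp [0.6059 0.183  0.266 ] F [ 0.6  0.5 -0.8] w 0.0534 t 10.43 j7 -0.54
[ 0.5919 -0.2091] shift [-0.3912 -0.0407  0.1678] turn [ 0.014 -0.004 -0.004] tcp [0.6059 0.183  0.266 ] F [ 0.6  0.5 -0.8] w 0.0534 t 10.43 j7 -0.54
```

```bash
python3 -m creep '[{"x":-0.025,"y":-0.002,"z":0,"rx":0,"ry":0,"rz":0,"claw":1},{"x":-0.035,"y":-0.003,"z":0,"rx":0,"ry":0,"rz":0,"claw":1},{"x":-0.035,"y":-0.003,"z":0,"rx":0,"ry":0,"rz":0,"claw":1},{"x":-0.035,"y":-0.003,"z":0,"rx":0,"ry":0,"rz":0,"claw":1},{"x":-0.035,"y":-0.003,"z":0,"rx":0,"ry":0,"rz":0,"claw":1},{"x":-0.035,"y":-0.003,"z":0,"rx":0,"ry":0,"rz":0,"claw":1},{"x":-0.035,"y":-0.003,"z":0,"rx":0,"ry":0,"rz":0,"claw":1},{"x":-0.035,"y":-0.003,"z":0,"rx":0,"ry":0,"rz":0,"claw":1}]' | sed -n 2,2p
python3 -m creep '[{"x":-0.035,"y":-0.003,"z":0,"rx":0,"ry":0,"rz":0,"claw":1},{"x":-0.035,"y":-0.003,"z":0,"rx":0,"ry":0,"rz":0,"claw":1},{"x":-0.035,"y":-0.003,"z":0,"rx":0,"ry":0,"rz":0,"claw":1},{"x":-0.035,"y":-0.003,"z":0,"rx":0,"ry":0,"rz":0,"claw":1},{"x":-0.035,"y":-0.003,"z":0.01,"rx":0,"ry":0,"rz":0,"claw":1},{"x":-0.03,"y":-0.003,"z":0.02,"rx":0,"ry":0,"rz":0,"claw":1},{"x":-0.0,"y":0,"z":0.03,"rx":0,"ry":0,"rz":0,"claw":1},{"x":0,"y":0,"z":0,"rx":0,"ry":0,"rz":0,"claw":1}]' | sed -n 2,5p
python3 -c "
from h import *
to(.5974,-.2919,.097)"
```

```text
eef_pos: [0.5955, -0.092, 0.2563]
eef_pos: [0.5863, -0.2984, 0.19]
tcp_rot: [-2.151, -2.278, 0.006]
ft_force: [-0.6, 1.4, -3.8]
width: 0.0535
shift [0.0056 0.0122 0.0929] turn [-0.009 -0.003 -0.009] tcp [ 0.5863 -0.2984  0.19  ] F [-0.6  1.4 -3.8] w 0.0535 t 11.77 j7 0.25
```

```bash
python3 -m creep '[{"x":0.005,"y":0.0115,"z":0.02,"rx":0,"ry":0,"rz":0,"claw":1},{"x":0,"y":0,"z":0.025,"rx":0,"ry":0,"rz":0,"claw":1},{"x":0,"y":0,"z":0.015,"rx":0,"ry":0,"rz":0,"claw":1},{"x":0,"y":0,"z":0,"rx":0,"ry":0,"rz":0,"claw":1},{"x":0,"y":0,"z":0,"rx":0,"ry":0,"rz":0,"claw":1},{"x":0,"y":0,"z":0,"rx":0,"ry":0,"rz":0,"claw":1}]' | sed -n 2,5p
python3 -c "
from h import *
to(.5974,-.2919,.097)"
```

```text
eef_pos: [0.6031, -0.2902, 0.138]
tcp_rot: [2.149, 2.288, 0.002]
ft_force: [-0.0, 0.2, -1.2]
width: 0.0536
shift [-0.0013 -0.0059  0.041 ] turn [ 0.002  0.001 -0.003] tcp [ 0.6031 -0.2902  0.138 ] F [-0.   0.2 -1.2] w 0.0536 t 12.27 j7 0.21
```

```bash
python3 -m creep '[{"x":-0.0013,"y":-0.006,"z":0.015,"rx":0,"ry":0,"rz":0,"claw":1},{"x":0,"y":0,"z":0.015,"rx":0,"ry":0,"rz":0,"claw":1},{"x":0,"y":0,"z":0.008,"rx":0,"ry":0,"rz":0,"claw":1},{"x":0,"y":0,"z":0.0015,"rx":0,"ry":0,"rz":0,"claw":1},{"x":0,"y":0,"z":0.001,"rx":0,"ry":0,"rz":0,"claw":1},{"x":0,"y":0,"z":0,"rx":0,"ry":0,"rz":0,"claw":1},{"x":0,"y":0,"z":0,"rx":0,"ry":0,"rz":0,"claw":1}]' | sed -n 2,5p
python3 -m creep '[{"x":0,"y":0,"z":0,"rx":0,"ry":0,"rz":0,"claw":-0.74},{"x":0,"y":0,"z":0,"rx":0,"ry":0,"rz":0,"claw":-0.74},{"x":0,"y":0,"z":0,"rx":0,"ry":0,"rz":0,"claw":-0.74},{"x":0,"y":0,"z":-0.02,"rx":0,"ry":0,"rz":0,"claw":-0.74},{"x":0,"y":0,"z":-0.04,"rx":0,"ry":0,"rz":0,"claw":-0.74},{"x":0,"y":0,"z":-0.04,"rx":0,"ry":0,"rz":0,"claw":-0.74},{"x":0,"y":0,"z":-0.03,"rx":0,"ry":0,"rz":0,"claw":-0.74},{"x":0,"y":0,"z":-0.0,"rx":0,"ry":0,"rz":0,"claw":-0.74}]' | sed -n 2,5p
python3 - <<'E'
from h import *
cam('side','s3'); to(.6154,.2711,.2)
E
```

```text
eef_pos: [0.5969, -0.2922, 0.0966]
tcp_rot: [2.15, 2.288, 0.001]
ft_force: [0.2, -0.4, -1.9]
width: 0.0535
eef_pos: [0.6, -0.2931, 0.2338]
tcp_rot: [2.144, 2.28, 0.007]
ft_force: [0.9, -0.2, 0.5]
width: 0.0742
shift [0.5619 0.0514 0.0286] turn [ 0.008  0.004 -0.004] tcp [ 0.5986 -0.2928  0.2303] F [-0.6 -0.6 -0.4] w 0.0743 t 13.57 j7 0.25
```

View pics/s3.png

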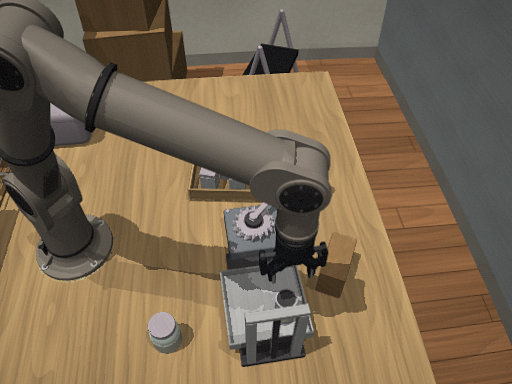

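```bash
python3 -m creep '[{"x":0.03,"y":0.002,"z":0,"rx":0,"ry":0,"rz":0,"claw":-0.74},{"x":0.038,"y":0.0035,"z":0,"rx":0,"ry":0,"rz":0,"claw":-0.74},{"x":0.038,"y":0.0035,"z":0,"rx":0,"ry":0,"rz":0,"claw":-0.74},{"x":0.038,"y":0.0035,"z":0,"rx":0,"ry":0,"rz":0,"claw":-0.74},{"x":0.038,"y":0.0035,"z":0,"rx":0,"ry":0,"rz":0,"claw":-0.74},{"x":0.038,"y":0.0035,"z":0,"rx":0,"ry":0,"rz":0,"claw":-0.74},{"x":0.038,"y":0.0035,"z":0,"rx":0,"ry":0,"rz":0,"claw":-0.74},{"x":0.038,"y":0.0035,"z":0,"rx":0,"ry":0,"rz":0,"claw":-0.74}]' | sed -n 2,2p
python3 -m creep '[{"x":0.038,"y":0.0035,"z":0,"rx":0,"ry":0,"rz":0,"claw":-0.74},{"x":0.038,"y":0.0035,"z":0,"rx":0,"ry":0,"rz":0,"claw":-0.74},{"x":0.038,"y":0.0035,"z":0,"rx":0,"ry":0,"rz":0,"claw":-0.74},{"x":0.038,"y":0.0035,"z":0,"rx":0,"ry":0,"rz":0,"claw":-0.74},{"x":0.038,"y":0.0035,"z":0,"rx":0,"ry":0,"rz":0,"claw":-0.74},{"x":0.038,"y":0.0035,"z":0,"rx":0,"ry":0,"rz":0,"claw":-0.74},{"x":0.038,"y":0.0035,"z":0,"rx":0,"ry":0,"rz":0,"claw":-0.74},{"x":0,"y":0,"z":0,"rx":0,"ry":0,"rz":0,"claw":-0.74}]' | sed -n 2,3p
python3 -m creep '[{"x":0,"y":0,"z":0,"rx":0,"ry":0,"rz":0,"claw":-0.74},{"x":0,"y":0,"z":0.0,"rx":0,"ry":0,"rz":0,"claw":-0.74},{"x":0,"y":0,"z":0.0,"rx":0,"ry":0,"rz":0,"claw":-0.74}]' | sed -n 2,3p
python3 - <<'E'
from h import *
to(.6154,.2711,.056)
c=cam('side','s4'); d=cv2.absdiff(c['color'],load('side0')['color']).max(2); print([int(d[v-6:v+7,u-6:u+7].mean()) for u,v in((211,146),(238,146),(267,147),(266,167))])
E
```

```text
eef_pos: [0.6033, 0.0066, 0.2244]
eef_pos: [0.6085, 0.2824, 0.2246]
tcp_rot: [-2.134, -2.297, -0.004]
eef_pos: [0.6125, 0.2697, 0.2246]
tcp_rot: [2.154, 2.286, -0.003]
shift [0.0015 0.0031 0.1686] turn [-0.001  0.002 -0.006] tcp [0.6125 0.2697 0.2246] F [-0.1  0.8  0.4] w 0.0743 t 15.15 j7 -0.68
[6, 5, 12, 34]
```

```bash
python3 -m creep '[{"x":0.0015,"y":0.003,"z":0.03,"rx":0,"ry":0,"rz":0,"claw":-0.74},{"x":0,"y":0,"z":0.035,"rx":0,"ry":0,"rz":0,"claw":-0.74},{"x":0,"y":0,"z":0.035,"rx":0,"ry":0,"rz":0,"claw":-0.74},{"x":0,"y":0,"z":0.035,"rx":0,"ry":0,"rz":0,"claw":-0.74},{"x":0,"y":0,"z":0.024,"rx":0,"ry":0,"rz":0,"claw":-0.74},{"x":0,"y":0,"z":0.0,"rx":0,"ry":0,"rz":0,"claw":-0.74},{"x":0,"y":0,"z":0.0,"rx":0,"ry":0,"rz":0,"claw":-0.74},{"x":0,"y":0,"z":0.0,"rx":0,"ry":0,"rz":0,"claw":-0.74}]' | sed -n 2,4p
python3 -c "
from h import *
to(.6154,.2711,.056)"
```

```text
eef_pos: [0.6164, 0.2735, 0.0683]
tcp_rot: [2.152, 2.287, 0.004]
ft_force: [-0.6, 0.8, 0.3]
shift [-0.0023 -0.0012  0.0123] turn [ 0.002 -0.001 -0.005] tcp [0.6164 0.2735 0.0683] F [-0.6  0.8  0.3] w 0.0741 t 15.87 j7 -0.76
```

```bash
python3 -m creep '[{"x":-0.002,"y":-0.001,"z":0.012,"rx":0,"ry":0,"rz":0,"claw":-0.74},{"x":0,"y":0,"z":0.0,"rx":0,"ry":0,"rz":0,"claw":1},{"x":0,"y":0,"z":0,"rx":0,"ry":0,"rz":0,"claw":1},{"x":0,"y":0,"z":0.0,"rx":0,"ry":0,"rz":0,"claw":1},{"x":0,"y":0,"z":0.0,"rx":0,"ry":0,"rz":0,"claw":1}]' 30 | sed -n 2,6p
python3 -m creep '[{"x":0,"y":0,"z":-0.01,"rx":0,"ry":0,"rz":0,"claw":1},{"x":0,"y":0,"z":-0.03,"rx":0,"ry":0,"rz":0,"claw":1},{"x":0,"y":0,"z":-0.04,"rx":0,"ry":0,"rz":0,"claw":1},{"x":0,"y":0,"z":-0.04,"rx":0,"ry":0,"rz":0,"claw":1},{"x":0,"y":0,"z":-0.04,"rx":0,"ry":0,"rz":0,"claw":1},{"x":0,"y":0,"z":-0.04,"rx":0,"ry":0,"rz":0,"claw":1},{"x":0,"y":0,"z":0.0,"rx":0,"ry":0,"rz":0,"claw":1},{"x":0,"y":0,"z":0.0,"rx":0,"ry":0,"rz":0,"claw":1}]' | sed -n 2,6p
python3 -c "
from h import *
to(.5076,-.2979,.097)"
```

```text
eef_pos: [0.6146, 0.2715, 0.055]
tcp_rot: [2.151, 2.289, 0.001]
ft_force: [1.0, 0.4, 1.6]
width: 0.0533
grip_force: 34.1
eef_pos: [0.615, 0.2728, 0.2584]
tcp_rot: [2.15, 2.288, 0.009]
ft_force: [0.3, -0.3, -2.6]
width: 0.0534
grip_force: 34.2
shift [-0.5633 -0.1437  0.1592] turn [ 0.006 -0.002 -0.004] tcp [0.615  0.2728 0.2584] F [ 0.3 -0.3 -2.6] w 0.0534 t 16.95 j7 -0.67
```

```bash
python3 -m creep '[{"x":-0.025,"y":-0.006,"z":0,"rx":0,"ry":0,"rz":0,"claw":1},{"x":-0.036,"y":-0.009,"z":0,"rx":0,"ry":0,"rz":0,"claw":1},{"x":-0.036,"y":-0.009,"z":0,"rx":0,"ry":0,"rz":0,"claw":1},{"x":-0.036,"y":-0.009,"z":0,"rx":0,"ry":0,"rz":0,"claw":1},{"x":-0.036,"y":-0.009,"z":0,"rx":0,"ry":0,"rz":0,"claw":1},{"x":-0.036,"y":-0.009,"z":0,"rx":0,"ry":0,"rz":0,"claw":1},{"x":-0.036,"y":-0.009,"z":0,"rx":0,"ry":0,"rz":0,"claw":1},{"x":-0.036,"y":-0.009,"z":0,"rx":0,"ry":0,"rz":0,"claw":1}]' | sed -n 2,2p
python3 -m creep '[{"x":-0.036,"y":-0.009,"z":0,"rx":0,"ry":0,"rz":0,"claw":1},{"x":-0.036,"y":-0.009,"z":0,"rx":0,"ry":0,"rz":0,"claw":1},{"x":-0.036,"y":-0.009,"z":0,"rx":0,"ry":0,"rz":0,"claw":1},{"x":-0.036,"y":-0.009,"z":0,"rx":0,"ry":0,"rz":0,"claw":1},{"x":-0.036,"y":-0.009,"z":0,"rx":0,"ry":0,"rz":0,"claw":1},{"x":-0.036,"y":-0.009,"z":0,"rx":0,"ry":0,"rz":0,"claw":1},{"x":-0.036,"y":-0.009,"z":0,"rx":0,"ry":0,"rz":0,"claw":1},{"x":-0.03,"y":-0.008,"z":0.0,"rx":0,"ry":0,"rz":0,"claw":1}]' | sed -n 2,2p
python3 -m creep '[{"x":0,"y":0,"z":0.01,"rx":0,"ry":0,"rz":0,"claw":1},{"x":0,"y":0,"z":0.03,"rx":0,"ry":0,"rz":0,"claw":1},{"x":0,"y":0,"z":0.03,"rx":0,"ry":0,"rz":0,"claw":1},{"x":0,"y":0,"z":0.03,"rx":0,"ry":0,"rz":0,"claw":1},{"x":0,"y":0,"z":0.01,"rx":0,"ry":0,"rz":0,"claw":1},{"x":0,"y":0,"z":0,"rx":0,"ry":0,"rz":0,"claw":1},{"x":0,"y":0,"z":0,"rx":0,"ry":0,"rz":0,"claw":1},{"x":0,"y":0,"z":0,"rx":0,"ry":0,"rz":0,"claw":1}]' | sed -n 2,5p
python3 -c "
from h import *
to(.5076,-.2979,.0945)"
```

```text
eef_pos: [0.5605, -0.011, 0.2529]
eef_pos: [0.5068, -0.2976, 0.2528]
eef_pos: [0.5102, -0.2952, 0.146]
tcp_rot: [2.15, 2.288, 0.001]
ft_force: [-0.4, -0.3, -1.4]
width: 0.0535
shift [-0.0024 -0.0029  0.0515] turn [ 0.002  0.001 -0.004] tcp [ 0.5102 -0.2952  0.146 ] F [-0.4 -0.3 -1.4] w 0.0535 t 18.95 j7 0.3
```

```bash
python3 -m creep '[{"x":-0.0023,"y":-0.003,"z":0.02,"rx":0,"ry":0,"rz":0,"claw":1},{"x":0,"y":0,"z":0.02,"rx":0,"ry":0,"rz":0,"claw":1},{"x":0,"y":0,"z":0.009,"rx":0,"ry":0,"rz":0,"claw":1},{"x":0,"y":0,"z":0.0015,"rx":0,"ry":0,"rz":0,"claw":1},{"x":0,"y":0,"z":0.001,"rx":0,"ry":0,"rz":0,"claw":1},{"x":0,"y":0,"z":0,"rx":0,"ry":0,"rz":0,"claw":1},{"x":0,"y":0,"z":0,"rx":0,"ry":0,"rz":0,"claw":1}]' | sed -n 2,5p
python3 -m creep '[{"x":0,"y":0,"z":0,"rx":0,"ry":0,"rz":0,"claw":-0.74},{"x":0,"y":0,"z":0,"rx":0,"ry":0,"rz":0,"claw":-0.74},{"x":0,"y":0,"z":0,"rx":0,"ry":0,"rz":0,"claw":-0.74},{"x":0,"y":0,"z":-0.02,"rx":0,"ry":0,"rz":0,"claw":-0.74},{"x":0,"y":0,"z":-0.04,"rx":0,"ry":0,"rz":0,"claw":-0.74},{"x":0,"y":0,"z":-0.04,"rx":0,"ry":0,"rz":0,"claw":-0.74},{"x":0,"y":0,"z":-0.03,"rx":0,"ry":0,"rz":0,"claw":-0.74},{"x":0,"y":0,"z":-0.0,"rx":0,"ry":0,"rz":0,"claw":-0.74}]' | sed -n 2,5p
python3 - <<'E'
from h import *
to(.521,.2867,.2)
E
```

```text
eef_pos: [0.5072, -0.2978, 0.0942]
tcp_rot: [2.15, 2.288, 0.001]
ft_force: [0.1, 0.6, -2.1]
width: 0.0536
eef_pos: [0.51, -0.2989, 0.2305]
tcp_rot: [2.144, 2.281, 0.005]
ft_force: [1.9, 0.5, -0.4]
width: 0.0741
shift [0.584  0.0469 0.0272] turn [ 0.01   0.006 -0.004] tcp [ 0.51   -0.2989  0.2305] F [ 1.9  0.5 -0.4] w 0.0741 t 20.2 j7 0.35
```

```bash
python3 -m creep '[{"x":0.03,"y":0.002,"z":0,"rx":0,"ry":0,"rz":0,"claw":-0.74},{"x":0.037,"y":0.003,"z":0,"rx":0,"ry":0,"rz":0,"claw":-0.74},{"x":0.037,"y":0.003,"z":0,"rx":0,"ry":0,"rz":0,"claw":-0.74},{"x":0.037,"y":0.003,"z":0,"rx":0,"ry":0,"rz":0,"claw":-0.74},{"x":0.037,"y":0.003,"z":0,"rx":0,"ry":0,"rz":0,"claw":-0.74},{"x":0.037,"y":0.003,"z":0,"rx":0,"ry":0,"rz":0,"claw":-0.74},{"x":0.037,"y":0.003,"z":0,"rx":0,"ry":0,"rz":0,"claw":-0.74},{"x":0.037,"y":0.003,"z":0,"rx":0,"ry":0,"rz":0,"claw":-0.74}]' | sed -n 2,2p
python3 -m creep '[{"x":0.037,"y":0.003,"z":0,"rx":0,"ry":0,"rz":0,"claw":-0.74},{"x":0.037,"y":0.003,"z":0,"rx":0,"ry":0,"rz":0,"claw":-0.74},{"x":0.037,"y":0.003,"z":0,"rx":0,"ry":0,"rz":0,"claw":-0.74},{"x":0.037,"y":0.003,"z":0,"rx":0,"ry":0,"rz":0,"claw":-0.74},{"x":0.037,"y":0.003,"z":0,"rx":0,"ry":0,"rz":0,"claw":-0.74},{"x":0.037,"y":0.003,"z":0,"rx":0,"ry":0,"rz":0,"claw":-0.74},{"x":0.037,"y":0.003,"z":0,"rx":0,"ry":0,"rz":0,"claw":-0.74},{"x":0.036,"y":0.003,"z":0,"rx":0,"ry":0,"rz":0,"claw":-0.74}]' | sed -n 2,3p
python3 -m creep '[{"x":0,"y":0,"z":0,"rx":0,"ry":0,"rz":0,"claw":-0.74},{"x":0,"y":0,"z":0.0,"rx":0,"ry":0,"rz":0,"claw":-0.74},{"x":0,"y":0,"z":0.0,"rx":0,"ry":0,"rz":0,"claw":-0.74},{"x":0,"y":0,"z":0.0,"rx":0,"ry":0,"rz":0,"claw":-0.74}]' | sed -n 2,3p
python3 - <<'E'
from h import *
to(.521,.2867,.056)
c=cam('side','s5'); w=cam('wrist','w5')
d=cv2.absdiff(c['color'],load('side0')['color']).max(2); print([int(d[v-6:v+7,u-6:u+7].mean()) for u,v in((211,146),(238,146),(267,147),(266,167))])
o=w['color'].copy()
for p in((.433,.2945),(.521,.287)):
  for t in np.arange(0,6.28,.3):
    u,v=proj(w,[p[0]+.027*np.cos(t),p[1]+.027*np.sin(t),.102]).astype(int)
    cv2.circle(o,(int(u),int(v)),2,(0,0,255),-1)
cv2.imwrite('pics/w5o.png',np.hstack([o[:,:400],cv2.resize(c['color'][120:370,140:350],(323,384))]))
E
```

```text
eef_pos: [0.5111, -0.006, 0.2232]
eef_pos: [0.5167, 0.2902, 0.223]
tcp_rot: [2.151, 2.289, 0.001]
eef_pos: [0.5174, 0.2866, 0.2227]
tcp_rot: [2.153, 2.286, -0.001]
shift [1.000e-04 3.600e-03 1.667e-01] turn [-0.     0.001 -0.006] tcp [0.5174 0.2866 0.2227] F [-0.4  0.6  0.6] w 0.0738 t 21.87 j7 -0.79
[5, 11, 46, 52]
```

View pics/w5o.png

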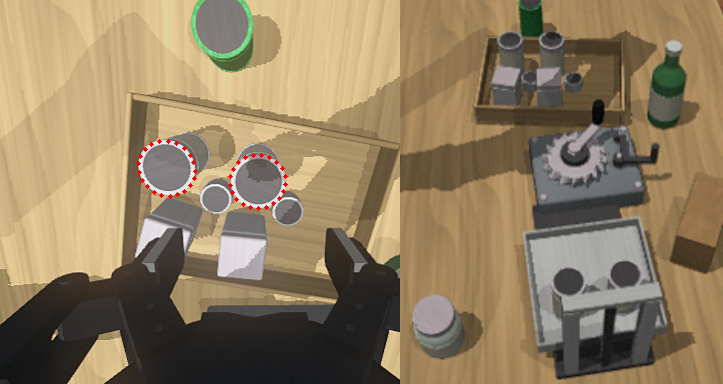

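```bash
python3 -m creep '[{"x":-0.001,"y":0.002,"z":0.03,"rx":0,"ry":0,"rz":0,"claw":-0.74},{"x":0,"y":0,"z":0.035,"rx":0,"ry":0,"rz":0,"claw":-0.74},{"x":0,"y":0,"z":0.035,"rx":0,"ry":0,"rz":0,"claw":-0.74},{"x":0,"y":0,"z":0.035,"rx":0,"ry":0,"rz":0,"claw":-0.74},{"x":0,"y":0,"z":0.024,"rx":0,"ry":0,"rz":0,"claw":-0.74},{"x":0,"y":0,"z":0.0,"rx":0,"ry":0,"rz":0,"claw":-0.74},{"x":0,"y":0,"z":0.0,"rx":0,"ry":0,"rz":0,"claw":-0.74},{"x":0,"y":0,"z":0.0,"rx":0,"ry":0,"rz":0,"claw":-0.74}]' | sed -n 2,4p
python3 -c "
from h import *
to(.521,.2867,.056)"
```

```text
eef_pos: [0.5202, 0.2877, 0.0656]
tcp_rot: [2.152, 2.288, 0.004]
ft_force: [0.0, -0.6, 0.4]
shift [-0.0011  0.0007  0.0096] turn [ 0.002 -0.001 -0.005] tcp [0.5202 0.2877 0.0656] F [ 0.  -0.6  0.4] w 0.0744 t 22.63 j7 -0.91
```

```bash
python3 -m creep '[{"x":-0.001,"y":0,"z":0.0095,"rx":0,"ry":0,"rz":0,"claw":-0.74},{"x":0,"y":0,"z":0.0,"rx":0,"ry":0,"rz":0,"claw":1},{"x":0,"y":0,"z":0,"rx":0,"ry":0,"rz":0,"claw":1},{"x":0,"y":0,"z":0.0,"rx":0,"ry":0,"rz":0,"claw":1},{"x":0,"y":0,"z":0.0,"rx":0,"ry":0,"rz":0,"claw":1}]' 30 | sed -n 2,6p
python3 -m creep '[{"x":0,"y":0,"z":-0.01,"rx":0,"ry":0,"rz":0,"claw":1},{"x":0,"y":0,"z":-0.03,"rx":0,"ry":0,"rz":0,"claw":1},{"x":0,"y":0,"z":-0.04,"rx":0,"ry":0,"rz":0,"claw":1},{"x":0,"y":0,"z":-0.04,"rx":0,"ry":0,"rz":0,"claw":1},{"x":0,"y":0,"z":-0.04,"rx":0,"ry":0,"rz":0,"claw":1},{"x":0,"y":0,"z":-0.04,"rx":0,"ry":0,"rz":0,"claw":1},{"x":0,"y":0,"z":0.0,"rx":0,"ry":0,"rz":0,"claw":1},{"x":0,"y":0,"z":0.0,"rx":0,"ry":0,"rz":0,"claw":1}]' | sed -n 2,6p
python3 -c "
from h import *
to(.5919,-.2091,.096)"
```

```text
eef_pos: [0.5199, 0.2865, 0.0552]
tcp_rot: [2.151, 2.288, 0.002]
ft_force: [2.4, 0.4, 3.0]
width: 0.0531
grip_force: 33.6
eef_pos: [0.5196, 0.2875, 0.2574]
tcp_rot: [2.15, 2.288, 0.007]
ft_force: [-0.3, -0.5, -3.6]
width: 0.0535
grip_force: 33.7
shift [-0.5004  0.0405  0.1605] turn [ 0.005 -0.002 -0.004] tcp [0.5196 0.2875 0.2574] F [-0.3 -0.5 -3.6] w 0.0535 t 23.72 j7 -0.77
```

```bash
python3 -m creep '[{"x":-0.024,"y":0.002,"z":0,"rx":0,"ry":0,"rz":0,"claw":1},{"x":-0.034,"y":0.0027,"z":0,"rx":0,"ry":0,"rz":0,"claw":1},{"x":-0.034,"y":0.0027,"z":0,"rx":0,"ry":0,"rz":0,"claw":1},{"x":-0.034,"y":0.0027,"z":0,"rx":0,"ry":0,"rz":0,"claw":1},{"x":-0.034,"y":0.0027,"z":0,"rx":0,"ry":0,"rz":0,"claw":1},{"x":-0.034,"y":0.0027,"z":0,"rx":0,"ry":0,"rz":0,"claw":1},{"x":-0.034,"y":0.0027,"z":0,"rx":0,"ry":0,"rz":0,"claw":1},{"x":-0.034,"y":0.0027,"z":0,"rx":0,"ry":0,"rz":0,"claw":1}]' | sed -n 2,2p
python3 -m creep '[{"x":-0.034,"y":0.0027,"z":0,"rx":0,"ry":0,"rz":0,"claw":1},{"x":-0.034,"y":0.0027,"z":0,"rx":0,"ry":0,"rz":0,"claw":1},{"x":-0.034,"y":0.0027,"z":0,"rx":0,"ry":0,"rz":0,"claw":1},{"x":-0.034,"y":0.0027,"z":0,"rx":0,"ry":0,"rz":0,"claw":1},{"x":-0.034,"y":0.0027,"z":0,"rx":0,"ry":0,"rz":0,"claw":1},{"x":-0.034,"y":0.0027,"z":0,"rx":0,"ry":0,"rz":0,"claw":1},{"x":-0.034,"y":0.0027,"z":0,"rx":0,"ry":0,"rz":0,"claw":1},{"x":0,"y":0,"z":0.0,"rx":0,"ry":0,"rz":0,"claw":1}]' | sed -n 2,2p
python3 -m creep '[{"x":0,"y":0,"z":0.01,"rx":0,"ry":0,"rz":0,"claw":1},{"x":0,"y":0,"z":0.03,"rx":0,"ry":0,"rz":0,"claw":1},{"x":0,"y":0,"z":0.0,"rx":0,"ry":0,"rz":0,"claw":1},{"x":0,"y":0,"z":0,"rx":0,"ry":0,"rz":0,"claw":1},{"x":0,"y":0,"z":0,"rx":0,"ry":0,"rz":0,"claw":1}]' | sed -n 2,5p
python3 -c "
from h import *
to(.5919,-.2091,.0945)"
```

```text
eef_pos: [0.5545, 0.0243, 0.2524]
eef_pos: [0.5874, -0.2197, 0.2515]
eef_pos: [0.5896, -0.2089, 0.2143]
tcp_rot: [-2.149, -2.29, 0.0]
ft_force: [0.8, 0.3, -2.2]
width: 0.0534
shift [-0.0005  0.0024  0.1198] turn [-0.001 -0.001 -0.002] tcp [ 0.5896 -0.2089  0.2143] F [ 0.8  0.3 -2.2] w 0.0534 t 25.47 j7 0.12
```

```bash
python3 -m creep '[{"x":0,"y":0,"z":0.02,"rx":0,"ry":0,"rz":0,"claw":1},{"x":0,"y":0,"z":0.03,"rx":0,"ry":0,"rz":0,"claw":1},{"x":0,"y":0,"z":0.03,"rx":0,"ry":0,"rz":0,"claw":1},{"x":0,"y":0,"z":0.015,"rx":0,"ry":0,"rz":0,"claw":1},{"x":0,"y":0,"z":0,"rx":0,"ry":0,"rz":0,"claw":1},{"x":0,"y":0,"z":0,"rx":0,"ry":0,"rz":0,"claw":1},{"x":0,"y":0,"z":0,"rx":0,"ry":0,"rz":0,"claw":1}]' | sed -n 2,5p
python3 -c "
from h import *
to(.5919,-.2091,.0945)"
```

```text
eef_pos: [0.5914, -0.2101, 0.1216]
tcp_rot: [2.149, 2.287, 0.003]
ft_force: [-0.4, -0.7, -2.4]
width: 0.0534
shift [0.001  0.0005 0.0271] turn [ 0.003  0.001 -0.004] tcp [ 0.5914 -0.2101  0.1216] F [-0.4 -0.7 -2.4] w 0.0534 t 26.05 j7 0.08
```

```bash
python3 -m creep '[{"x":0,"y":0,"z":0.015,"rx":0,"ry":0,"rz":0,"claw":1},{"x":0,"y":0,"z":0.01,"rx":0,"ry":0,"rz":0,"claw":1},{"x":0,"y":0,"z":0.002,"rx":0,"ry":0,"rz":0,"claw":1},{"x":0,"y":0,"z":0.0,"rx":0,"ry":0,"rz":0,"claw":1},{"x":0,"y":0,"z":0,"rx":0,"ry":0,"rz":0,"claw":1},{"x":0,"y":0,"z":0,"rx":0,"ry":0,"rz":0,"claw":1}]' | sed -n 2,5p
python3 -m creep '[{"x":0,"y":0,"z":0,"rx":0,"ry":0,"rz":0,"claw":-0.74},{"x":0,"y":0,"z":0,"rx":0,"ry":0,"rz":0,"claw":-0.74},{"x":0,"y":0,"z":0,"rx":0,"ry":0,"rz":0,"claw":-0.74},{"x":0,"y":0,"z":-0.02,"rx":0,"ry":0,"rz":0,"claw":-0.74},{"x":0,"y":0,"z":-0.04,"rx":0,"ry":0,"rz":0,"claw":-0.74},{"x":0,"y":0,"z":-0.04,"rx":0,"ry":0,"rz":0,"claw":-0.74},{"x":0,"y":0,"z":-0.03,"rx":0,"ry":0,"rz":0,"claw":-0.74},{"x":0,"y":0,"z":-0.0,"rx":0,"ry":0,"rz":0,"claw":-0.74}]' | sed -n 2,5p
python3 - <<'E'
from h import *
to(.433,.2945,.2)
E
```

```text
eef_pos: [0.5903, -0.2103, 0.0932]
tcp_rot: [2.151, 2.288, 0.001]
ft_force: [-0.2, 0.6, 1.3]
width: 0.0535
eef_pos: [0.5937, -0.2107, 0.2301]
tcp_rot: [2.144, 2.281, 0.008]
ft_force: [1.4, -0.5, -0.1]
width: 0.0744
shift [ 0.5143 -0.1295  0.0265] turn [ 0.011  0.004 -0.004] tcp [ 0.5937 -0.2107  0.2301] F [ 1.4 -0.5 -0.1] w 0.0744 t 27.22 j7 0.13
```

```bash
python3 -m creep '[{"x":0.024,"y":-0.006,"z":0,"rx":0,"ry":0,"rz":0,"claw":-0.74},{"x":0.035,"y":-0.0088,"z":0,"rx":0,"ry":0,"rz":0,"claw":-0.74},{"x":0.035,"y":-0.0088,"z":0,"rx":0,"ry":0,"rz":0,"claw":-0.74},{"x":0.035,"y":-0.0088,"z":0,"rx":0,"ry":0,"rz":0,"claw":-0.74},{"x":0.035,"y":-0.0088,"z":0,"rx":0,"ry":0,"rz":0,"claw":-0.74},{"x":0.035,"y":-0.0088,"z":0,"rx":0,"ry":0,"rz":0,"claw":-0.74},{"x":0.035,"y":-0.0088,"z":0,"rx":0,"ry":0,"rz":0,"claw":-0.74},{"x":0.035,"y":-0.0088,"z":0,"rx":0,"ry":0,"rz":0,"claw":-0.74}]' | sed -n 2,2p
python3 -m creep '[{"x":0.035,"y":-0.0088,"z":0,"rx":0,"ry":0,"rz":0,"claw":-0.74},{"x":0.035,"y":-0.0088,"z":0,"rx":0,"ry":0,"rz":0,"claw":-0.74},{"x":0.035,"y":-0.0088,"z":0,"rx":0,"ry":0,"rz":0,"claw":-0.74},{"x":0.035,"y":-0.0088,"z":0,"rx":0,"ry":0,"rz":0,"claw":-0.74},{"x":0.035,"y":-0.0088,"z":0,"rx":0,"ry":0,"rz":0,"claw":-0.74},{"x":0.035,"y":-0.0088,"z":0,"rx":0,"ry":0,"rz":0,"claw":-0.74},{"x":0.035,"y":-0.0088,"z":0,"rx":0,"ry":0,"rz":0,"claw":-0.74},{"x":0,"y":0,"z":0,"rx":0,"ry":0,"rz":0,"claw":-0.74}]' | sed -n 2,3p
python3 -m creep '[{"x":0,"y":0,"z":0,"rx":0,"ry":0,"rz":0,"claw":-0.74},{"x":0,"y":0,"z":0.0,"rx":0,"ry":0,"rz":0,"claw":-0.74},{"x":0,"y":0,"z":0.0,"rx":0,"ry":0,"rz":0,"claw":-0.74}]' | sed -n 2,3p
python3 - <<'E'
from h import *
to(.433,.2945,.056)
c=cam('side','s6'); w=cam('wrist','w6')
o=w['color'].copy()
for p in((.433,.2945),):
  for t in np.arange(0,6.28,.3):
    u,v=proj(w,[p[0]+.027*np.cos(t),p[1]+.027*np.sin(t),.102]).astype(int)
    cv2.circle(o,(int(u),int(v)),2,(0,0,255),-1)
cv2.imwrite('pics/w6o.png',np.hstack([o[:,:400],cv2.resize(c['color'][120:370,140:350],(323,384))]))
E
```

```text
eef_pos: [0.5048, 0.0556, 0.2225]
eef_pos: [0.4252, 0.3028, 0.2233]
tcp_rot: [-2.137, -2.297, -0.006]
eef_pos: [0.4296, 0.2933, 0.2221]
tcp_rot: [2.153, 2.286, -0.001]
shift [0.0011 0.0035 0.1661] turn [-0.     0.001 -0.006] tcp [0.4296 0.2933 0.2221] F [ 0.2  0.5 -0.6] w 0.0747 t 28.8 j7 -0.87
```

View pics/w6o.png

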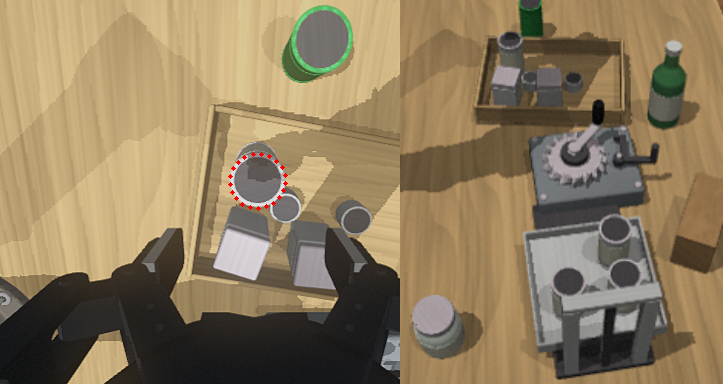

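```bash
python3 -m creep '[{"x":0,"y":0.002,"z":0.03,"rx":0,"ry":0,"rz":0,"claw":-0.74},{"x":0,"y":0,"z":0.035,"rx":0,"ry":0,"rz":0,"claw":-0.74},{"x":0,"y":0,"z":0.035,"rx":0,"ry":0,"rz":0,"claw":-0.74},{"x":0,"y":0,"z":0.035,"rx":0,"ry":0,"rz":0,"claw":-0.74},{"x":0,"y":0,"z":0.024,"rx":0,"ry":0,"rz":0,"claw":-0.74},{"x":0,"y":0,"z":0.0,"rx":0,"ry":0,"rz":0,"claw":-0.74},{"x":0,"y":0,"z":0.0,"rx":0,"ry":0,"rz":0,"claw":-0.74},{"x":0,"y":0,"z":0.0,"rx":0,"ry":0,"rz":0,"claw":-0.74}]' | sed -n 2,4p
python3 -c "
from h import *
to(.433,.2945,.056)"
```

```text
eef_pos: [0.432, 0.2954, 0.0648]
tcp_rot: [2.152, 2.288, 0.003]
ft_force: [-0.7, 0.2, 0.5]
shift [-0.001   0.0009  0.0088] turn [ 0.002 -0.001 -0.005] tcp [0.432  0.2954 0.0648] F [-0.7  0.2  0.5] w 0.0743 t 29.57 j7 -1.05
```

```bash
python3 -m creep '[{"x":-0.001,"y":0,"z":0.009,"rx":0,"ry":0,"rz":0,"claw":-0.74},{"x":0,"y":0,"z":0.0,"rx":0,"ry":0,"rz":0,"claw":1},{"x":0,"y":0,"z":0,"rx":0,"ry":0,"rz":0,"claw":1},{"x":0,"y":0,"z":0.0,"rx":0,"ry":0,"rz":0,"claw":1},{"x":0,"y":0,"z":0.0,"rx":0,"ry":0,"rz":0,"claw":1}]' 30 | sed -n 2,6p
python3 -m creep '[{"x":0,"y":0,"z":-0.01,"rx":0,"ry":0,"rz":0,"claw":1},{"x":0,"y":0,"z":-0.03,"rx":0,"ry":0,"rz":0,"claw":1},{"x":0,"y":0,"z":-0.04,"rx":0,"ry":0,"rz":0,"claw":1},{"x":0,"y":0,"z":-0.04,"rx":0,"ry":0,"rz":0,"claw":1},{"x":0,"y":0,"z":-0.04,"rx":0,"ry":0,"rz":0,"claw":1},{"x":0,"y":0,"z":-0.04,"rx":0,"ry":0,"rz":0,"claw":1},{"x":0,"y":0,"z":0.0,"rx":0,"ry":0,"rz":0,"claw":1},{"x":0,"y":0,"z":0.0,"rx":0,"ry":0,"rz":0,"claw":1}]' | sed -n 2,6p
python3 -c "
from h import *
to(.5021,-.2151,.096)"
```

```text
eef_pos: [0.4317, 0.2941, 0.0552]
tcp_rot: [2.151, 2.288, 0.002]
ft_force: [0.5, -1.0, 5.2]
width: 0.0534
grip_force: 32.0
eef_pos: [0.4316, 0.295, 0.2571]
tcp_rot: [2.15, 2.288, 0.007]
ft_force: [-0.2, -1.2, -3.6]
width: 0.0532
grip_force: 32.9
shift [-0.5138  0.038   0.1602] turn [ 0.005 -0.002 -0.004] tcp [0.4316 0.295  0.2571] F [-0.2 -1.2 -3.6] w 0.0532 t 30.65 j7 -0.85
```

```bash
python3 -m creep '[{"x":-0.024,"y":0.002,"z":0,"rx":0,"ry":0,"rz":0,"claw":1},{"x":-0.035,"y":0.0025,"z":0,"rx":0,"ry":0,"rz":0,"claw":1},{"x":-0.035,"y":0.0025,"z":0,"rx":0,"ry":0,"rz":0,"claw":1},{"x":-0.035,"y":0.0025,"z":0,"rx":0,"ry":0,"rz":0,"claw":1},{"x":-0.035,"y":0.0025,"z":0,"rx":0,"ry":0,"rz":0,"claw":1},{"x":-0.035,"y":0.0025,"z":0,"rx":0,"ry":0,"rz":0,"claw":1},{"x":-0.035,"y":0.0025,"z":0,"rx":0,"ry":0,"rz":0,"claw":1},{"x":-0.035,"y":0.0025,"z":0,"rx":0,"ry":0,"rz":0,"claw":1}]' | sed -n 2,2p
python3 -m creep '[{"x":-0.035,"y":0.0025,"z":0,"rx":0,"ry":0,"rz":0,"claw":1},{"x":-0.035,"y":0.0025,"z":0,"rx":0,"ry":0,"rz":0,"claw":1},{"x":-0.035,"y":0.0025,"z":0,"rx":0,"ry":0,"rz":0,"claw":1},{"x":-0.035,"y":0.0025,"z":0,"rx":0,"ry":0,"rz":0,"claw":1},{"x":-0.035,"y":0.0025,"z":0,"rx":0,"ry":0,"rz":0,"claw":1},{"x":-0.035,"y":0.0025,"z":0,"rx":0,"ry":0,"rz":0,"claw":1},{"x":-0.033,"y":0.0025,"z":0,"rx":0,"ry":0,"rz":0,"claw":1},{"x":0,"y":0,"z":0.0,"rx":0,"ry":0,"rz":0,"claw":1}]' | sed -n 2,2p
python3 -m creep '[{"x":0,"y":0,"z":0.01,"rx":0,"ry":0,"rz":0,"claw":1},{"x":0,"y":0,"z":0.03,"rx":0,"ry":0,"rz":0,"claw":1},{"x":0,"y":0,"z":0.0,"rx":0,"ry":0,"rz":0,"claw":1},{"x":0,"y":0,"z":0,"rx":0,"ry":0,"rz":0,"claw":1},{"x":0,"y":0,"z":0,"rx":0,"ry":0,"rz":0,"claw":1}]' | sed -n 2,5p
python3 -c "
from h import *
to(.5005,-.2151,.0945)"
```

```text
eef_pos: [0.4655, 0.0248, 0.2528]
eef_pos: [0.4976, -0.2226, 0.252]
eef_pos: [0.4995, -0.2135, 0.2143]
tcp_rot: [-2.148, -2.29, 0.0]
ft_force: [0.7, -0.1, -1.3]
width: 0.0534
shift [-0.0018  0.001   0.1198] turn [-0.001 -0.001 -0.002] tcp [ 0.4995 -0.2135  0.2143] F [ 0.7 -0.1 -1.3] w 0.0534 t 32.4 j7 0.23
```

Run:
```python
from h import *
c=cam('side','s7'); b=load('s6')
d=cv2.absdiff(c['color'],b['color']).max(2)
for p in((.5076,-.2979),(.5974,-.2919),(.591,-.21),(.5005,-.2151)):
  u,v=proj(b,[*p,.14]).astype(int); print(u,v,d[v-6:v+7,u-6:u+7].mean().round(),c['color'][v,u],b['color'][v,u])
```

```text
249 304 5.0 [67 67 69] [63 60 66]
286 298 6.0 [70 66 69] [63 60 62]
279 269 20.0 [41 40 44] [65 62 66]
243 273 31.0 [80 82 82] [94 99 98]
```

```bash
python3 -m creep '[{"x":-0.001,"y":0,"z":0.02,"rx":0,"ry":0,"rz":0,"claw":1},{"x":0,"y":0,"z":0.03,"rx":0,"ry":0,"rz":0,"claw":1},{"x":0,"y":0,"z":0.03,"rx":0,"ry":0,"rz":0,"claw":1},{"x":0,"y":0,"z":0.015,"rx":0,"ry":0,"rz":0,"claw":1},{"x":0,"y":0,"z":0,"rx":0,"ry":0,"rz":0,"claw":1},{"x":0,"y":0,"z":0,"rx":0,"ry":0,"rz":0,"claw":1},{"x":0,"y":0,"z":0,"rx":0,"ry":0,"rz":0,"claw":1}]' | sed -n 2,5p
python3 -m creep '[{"x":0,"y":0,"z":0.015,"rx":0,"ry":0,"rz":0,"claw":1},{"x":0,"y":0,"z":0.01,"rx":0,"ry":0,"rz":0,"claw":1},{"x":0,"y":0,"z":0.001,"rx":0,"ry":0,"rz":0,"claw":1},{"x":0,"y":0,"z":0.0,"rx":0,"ry":0,"rz":0,"claw":1},{"x":0,"y":0,"z":0,"rx":0,"ry":0,"rz":0,"claw":1},{"x":0,"y":0,"z":0,"rx":0,"ry":0,"rz":0,"claw":1}]' | sed -n 2,5p
python3 -c "
from h import *
to(.5005,-.2151,.0945)"
```

```text
eef_pos: [0.5013, -0.216, 0.1213]
tcp_rot: [2.149, 2.287, 0.002]
ft_force: [-0.4, 0.5, -1.3]
width: 0.0534
eef_pos: [0.5002, -0.2159, 0.0942]
tcp_rot: [2.151, 2.288, 0.001]
ft_force: [0.4, -1.2, -2.1]
width: 0.0533
shift [ 0.0008  0.0003 -0.0003] turn [ 0.001  0.    -0.004] tcp [ 0.5002 -0.2159  0.0942] F [ 0.4 -1.2 -2.1] w 0.0533 t 33.53 j7 0.15
```

```bash
python3 -m creep '[{"x":0,"y":0,"z":0,"rx":0,"ry":0,"rz":0,"claw":-0.74},{"x":0,"y":0,"z":0,"rx":0,"ry":0,"rz":0,"claw":-0.74},{"x":0,"y":0,"z":0,"rx":0,"ry":0,"rz":0,"claw":-0.74},{"x":0,"y":0,"z":-0.02,"rx":0,"ry":0,"rz":0,"claw":-0.74},{"x":0,"y":0,"z":-0.04,"rx":0,"ry":0,"rz":0,"claw":-0.74},{"x":0,"y":0,"z":-0.04,"rx":0,"ry":0,"rz":0,"claw":-0.74},{"x":0,"y":0,"z":-0.03,"rx":0,"ry":0,"rz":0,"claw":-0.74},{"x":0,"y":0,"z":-0.0,"rx":0,"ry":0,"rz":0,"claw":-0.74}]' | sed -n 2,5p
python3 -m creep '[{"x":0.02,"y":0.02,"z":0,"rx":0,"ry":0,"rz":0,"claw":1},{"x":0.025,"y":0.03,"z":0,"rx":0,"ry":0,"rz":0,"claw":1},{"x":0.025,"y":0.03,"z":0,"rx":0,"ry":0,"rz":0,"claw":1},{"x":0.025,"y":0.03,"z":0,"rx":0,"ry":0,"rz":0,"claw":1},{"x":0.02,"y":0.03,"z":0,"rx":0,"ry":0,"rz":0,"claw":1},{"x":0.016,"y":0.03,"z":0,"rx":0,"ry":0,"rz":0,"claw":1},{"x":0,"y":0.024,"z":0,"rx":0,"ry":0,"rz":0,"claw":1},{"x":0,"y":0,"z":0,"rx":0,"ry":0,"rz":0,"claw":1}]' 20| sed -n 2,5p
python3 -m creep '[{"x":0,"y":0,"z":0,"rx":0,"ry":0,"rz":0,"claw":1},{"x":0,"y":0,"z":0,"rx":0,"ry":0,"rz":0,"claw":1},{"x":0,"y":0,"z":0,"rx":0,"ry":0,"rz":0,"claw":1}]' | sed -n 2,5p
python3 - <<'E'
from h import *
to(.688,-.067,.092)
c=cam('side','s8'); cam('scene','sc8'); x=load('s2'); print(onz(x,190+380/3,290,.0),onz(x,190+390/3,200+222/3,.1))
s=load('sc8'); cv2.imwrite('pics/c8.png',np.hstack([cv2.resize(c['color'][180:360,200:360],(426,480)),cv2.resize(s['color'][100:260,100:220],(360,480))]))
E
```

```text
eef_pos: [0.5037, -0.2167, 0.2305]
tcp_rot: [2.144, 2.281, 0.007]
ft_force: [1.1, -0.4, 0.3]
width: 0.0743
eef_pos: [0.6889, -0.0698, 0.2228]
tcp_rot: [2.147, 2.293, 0.005]
ft_force: [0.3, -0.9, -0.9]
width: 0.0001
eef_pos: [0.6843, -0.074, 0.2233]
tcp_rot: [-2.153, -2.288, 0.002]
ft_force: [-0.4, 0.1, -0.9]
width: 0.0001
shift [0.0068 0.0042 0.1313] turn [-0.001  0.001 -0.005] tcp [ 0.6843 -0.074   0.2233] F [-0.4  0.1 -0.9] w 0.0001 t 35.12 j7 -0.1
[ 0.70152436 -0.20408459  0.        ] [ 0.69720648 -0.21093193  0.1       ]
```

View pics/c8.png

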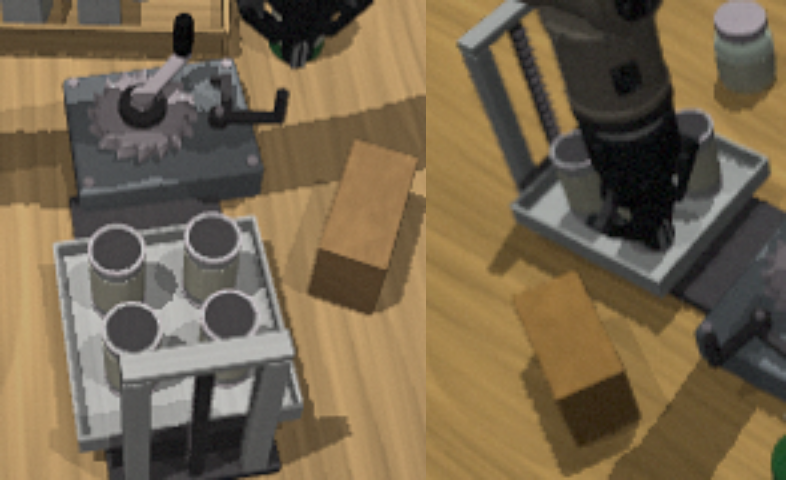

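```bash
python3 -m creep '[{"x":0.001,"y":0.002,"z":0.03,"rx":0,"ry":0,"rz":0,"claw":1},{"x":0,"y":0,"z":0.035,"rx":0,"ry":0,"rz":0,"claw":1},{"x":0,"y":0,"z":0.035,"rx":0,"ry":0,"rz":0,"claw":1},{"x":0,"y":0,"z":0.025,"rx":0,"ry":0,"rz":0,"claw":1},{"x":0,"y":0,"z":0,"rx":0,"ry":0,"rz":0,"claw":1},{"x":0,"y":0,"z":0,"rx":0,"ry":0,"rz":0,"claw":1},{"x":0,"y":0,"z":0,"rx":0,"ry":0,"rz":0,"claw":1}]' | sed -n 2,5p
python3 - <<'E'
from h import *
c=load('s8'); print(onz(c,305.5,215,.118)); to(.688,-.067,.092)
E
```

```text
eef_pos: [0.6883, -0.072, 0.1006]
tcp_rot: [2.151, 2.287, 0.003]
ft_force: [0.4, 0.0, 1.5]
width: -0.0003
[ 0.68809668 -0.03074247  0.118     ]
shift [ 0.005  -0.      0.0086] turn [ 0.003  0.    -0.004] tcp [ 0.6883 -0.072   0.1006] F [0.4 0.  1.5] w -0.0003 t 35.8 j7 -0.15
```

```bash
python3 -m creep '[{"x":0.01,"y":-0.001,"z":0.006,"rx":0,"ry":0,"rz":0,"claw":1},{"x":0.01,"y":-0.001,"z":0,"rx":0,"ry":0,"rz":0,"claw":1},{"x":0.006,"y":-0.001,"z":0,"rx":0,"ry":0,"rz":0,"claw":1},{"x":0.006,"y":-0.001,"z":0,"rx":0,"ry":0,"rz":0,"claw":1},{"x":0.006,"y":-0.001,"z":0,"rx":0,"ry":0,"rz":0,"claw":1},{"x":0.006,"y":0,"z":0,"rx":0,"ry":0,"rz":0,"claw":1},{"x":0,"y":0,"z":0,"rx":0,"ry":0,"rz":0,"claw":1}]' | sed -n 2,5p
python3 -m creep '[{"x":0.006,"y":0,"z":0,"rx":0,"ry":0,"rz":0,"claw":1},{"x":0.006,"y":0,"z":0,"rx":0,"ry":0,"rz":0,"claw":1},{"x":0.006,"y":0,"z":0,"rx":0,"ry":0,"rz":0,"claw":1},{"x":0,"y":0,"z":0,"rx":0,"ry":0,"rz":0,"claw":1}]' | sed -n 2,5p
python3 -m creep '[{"x":-0.01,"y":0,"z":0,"rx":0,"ry":0,"rz":0,"claw":1},{"x":-0.03,"y":0,"z":0,"rx":0,"ry":0,"rz":0,"claw":1},{"x":-0.02,"y":0,"z":-0.02,"rx":0,"ry":0,"rz":0,"claw":1},{"x":0,"y":0,"z":-0.04,"rx":0,"ry":0,"rz":0,"claw":1},{"x":0,"y":0,"z":-0.04,"rx":0,"ry":0,"rz":0,"claw":1},{"x":0,"y":0,"z":-0.03,"rx":0,"ry":0,"rz":0,"claw":-0.4},{"x":0,"y":0,"z":0,"rx":0,"ry":0,"rz":0,"claw":-0.4},{"x":0,"y":0,"z":0,"rx":0,"ry":0,"rz":0,"claw":-0.4}]' | sed -n 2,5p
python3 - <<'E'
from h import *
c=cam('side','s9')
g=cv2.cvtColor(c['color'],cv2.COLOR_BGR2GRAY)
for n,b in(('on',load('side0')),('off',load('s8'))):
  gb=cv2.cvtColor(b['color'],cv2.COLOR_BGR2GRAY); print(n,cv2.absdiff(g,gb)[198:232,268:312].mean())
s=1.0
for q in(0,.7):
  a=.066+np.pi/6-q; p=np.array([.6245,-.0217])+.065*np.array([np.cos(a),np.sin(a)])
  u,v=proj(c,[*p,.1]).astype(int); print(q,u,v,g[v-3:v+4,u-3:u+4].min(1), p)
to(.5936,.0462,.2)
E
```

```text
eef_pos: [0.6792, -0.0257, 0.0926]
tcp_rot: [-2.148, -2.291, -0.002]
ft_force: [-0.4, 0.4, 0.4]
width: -0.0002
eef_pos: [0.6783, -0.0075, 0.0925]
tcp_rot: [-2.148, -2.291, -0.002]
ft_force: [0.8, 1.4, -0.3]
width: -0.0001
eef_pos: [0.6834, -0.0716, 0.225]
tcp_rot: [2.15, 2.285, 0.004]
ft_force: [-0.4, -0.5, -0.6]
width: 0.0359
on 23.524732620320854
off 27.209893048128343
0 299 206 [43 55 28 27 24 18 26] [0.67852565 0.01444179]
0.7 305 218 [137 140 142 141 142 141 133] [ 0.68910428 -0.02886151]
shift [ 0.1228 -0.0813  0.0226] turn [ 0.001  0.001 -0.005] tcp [ 0.6822 -0.0715  0.2228] F [-0.2  0.7 -0.1] w 0.0431 t 37.43 j7 -0.1
```

```bash
python3 -m creep '[{"x":0.02,"y":-0.015,"z":0,"rx":0,"ry":0,"rz":0,"claw":-0.4},{"x":0.03,"y":-0.02,"z":0,"rx":0,"ry":0,"rz":0,"claw":-0.4},{"x":0.03,"y":-0.02,"z":0,"rx":0,"ry":0,"rz":0,"claw":-0.4},{"x":0.03,"y":-0.02,"z":0,"rx":0,"ry":0,"rz":0,"claw":-0.4},{"x":0.013,"y":-0.007,"z":0,"rx":0,"ry":0,"rz":0,"claw":-0.4},{"x":0,"y":0,"z":0,"rx":0,"ry":0,"rz":0,"claw":-0.4},{"x":0,"y":0,"z":0,"rx":0,"ry":0,"rz":0,"claw":-0.4},{"x":0,"y":0,"z":0,"rx":0,"ry":0,"rz":0,"claw":-0.4}]' | sed -n 2,5p
python3 -c "
from h import *
to(.5936,.0462,.117)"
```

```text
eef_pos: [0.5929, 0.0456, 0.2214]
tcp_rot: [-2.154, -2.287, 0.002]
ft_force: [-0.6, -0.8, 0.2]
width: 0.0599
shift [0.0007 0.0009 0.1044] turn [-0.001  0.001 -0.006] tcp [0.5929 0.0456 0.2214] F [-0.6 -0.8  0.2] w 0.0599 t 38.1 j7 -0.3
```

```bash
python3 -m creep '[{"x":0,"y":0,"z":0.02,"rx":0,"ry":0,"rz":0,"claw":-0.4},{"x":0,"y":0,"z":0.03,"rx":0,"ry":0,"rz":0,"claw":-0.4},{"x":0,"y":0,"z":0.03,"rx":0,"ry":0,"rz":0,"claw":-0.4},{"x":0,"y":0,"z":0.022,"rx":0,"ry":0,"rz":0,"claw":-0.4},{"x":0,"y":0,"z":0,"rx":0,"ry":0,"rz":0,"claw":-0.4},{"x":0,"y":0,"z":0,"rx":0,"ry":0,"rz":0,"claw":-0.4},{"x":0,"y":0,"z":0,"rx":0,"ry":0,"rz":0,"claw":-0.4}]' | sed -n 2,5p
python3 -c "
from h import *
to(.5936,.0462,.119)
import numpy as np
n=32; q=np.linspace(0,3.56,n+1); P=.0751*np.stack([np.sin(q+np.pi/4),np.cos(q+np.pi/4)],1); print((1e4*np.diff(P,axis=0)).round().astype(int).tolist())"
```

```text
eef_pos: [0.5939, 0.0468, 0.1214]
tcp_rot: [2.153, 2.287, 0.002]
ft_force: [-0.8, 1.1, 0.9]
width: 0.0596
shift [-0.0005 -0.0003  0.0024] turn [ 0.001 -0.    -0.006] tcp [0.5939 0.0468 0.1214] F [-0.8  1.1  0.9] w 0.0596 t 38.68 j7 -0.36
[[56, -62], [48, -68], [41, -73], [32, -77], [23, -80], [14, -82], [5, -83], [-4, -83], [-13, -82], [-22, -80], [-31, -77], [-40, -74], [-48, -69], [-55, -63], [-61, -56], [-67, -49], [-72, -42], [-77, -33], [-80, -25], [-82, -16], [-83, -6], [-83, 3], [-83, 12], [-81, 21], [-78, 30], [-74, 39], [-69, 47], [-64, 54], [-57, 61], [-50, 67], [-42, 72], [-34, 76]]
```

```bash
python3 -m creep '[{"x":0,"y":0,"z":0,"rx":0,"ry":0,"rz":0,"claw":1},{"x":0,"y":0,"z":0,"rx":0,"ry":0,"rz":0,"claw":1},{"x":0,"y":0,"z":0,"rx":0,"ry":0,"rz":0,"claw":1},{"x":0,"y":0,"z":0,"rx":0,"ry":0,"rz":0,"claw":1},{"x":0,"y":0,"z":0,"rx":0,"ry":0,"rz":0,"claw":1},{"x":0,"y":0,"z":0,"rx":0,"ry":0,"rz":0,"claw":1}]' 80 | sed -n 2,6p
python3 -m creep '[{"x":0.0056,"y":-0.0062,"z":0,"rx":0,"ry":0,"rz":0,"claw":1},{"x":0.0048,"y":-0.0068,"z":0,"rx":0,"ry":0,"rz":0,"claw":1},{"x":0.0041,"y":-0.0073,"z":0,"rx":0,"ry":0,"rz":0,"claw":1},{"x":0.0032,"y":-0.0077,"z":0,"rx":0,"ry":0,"rz":0,"claw":1},{"x":0.0023,"y":-0.008,"z":0,"rx":0,"ry":0,"rz":0,"claw":1},{"x":0.0014,"y":-0.0082,"z":0,"rx":0,"ry":0,"rz":0,"claw":1},{"x":0.0005,"y":-0.0083,"z":0,"rx":0,"ry":0,"rz":0,"claw":1}]' | sed -n 2,6p
python3 -c "
from h import *
d=monitor.get_obs()['eef_pos'][:2]-AX; print(np.hypot(*d),np.arctan2(d[1],d[0])-YAW-np.pi/4)"
```

```text
eef_pos: [0.593, 0.0475, 0.1219]
tcp_rot: [2.151, 2.288, 0.001]
ft_force: [-1.9, -0.7, 6.6]
width: 0.0198
grip_force: 77.8
eef_pos: [0.5435, 0.066, 0.122]
tcp_rot: [2.148, 2.284, 0.013]
ft_force: [10.4, -0.9, -3.8]
width: 0.0199
grip_force: 78.8
0.07627176811108395 0.7256213805730218
```

```bash
python3 -m creep '[{"x":-0.0004,"y":-0.0083,"z":0,"rx":0,"ry":0,"rz":0,"claw":1},{"x":-0.0013,"y":-0.0082,"z":0,"rx":0,"ry":0,"rz":0,"claw":1},{"x":-0.0022,"y":-0.008,"z":0,"rx":0,"ry":0,"rz":0,"claw":1},{"x":-0.0031,"y":-0.0077,"z":0,"rx":0,"ry":0,"rz":0,"claw":1},{"x":-0.004,"y":-0.0074,"z":0,"rx":0,"ry":0,"rz":0,"claw":1},{"x":-0.0048,"y":-0.0069,"z":0,"rx":0,"ry":0,"rz":0,"claw":1},{"x":-0.0055,"y":-0.0063,"z":0,"rx":0,"ry":0,"rz":0,"claw":1},{"x":-0.0061,"y":-0.0056,"z":0,"rx":0,"ry":0,"rz":0,"claw":1}]' | sed -n 2,6p
python3 -m creep '[{"x":-0.0067,"y":-0.0049,"z":0,"rx":0,"ry":0,"rz":0,"claw":1},{"x":-0.0072,"y":-0.0042,"z":0,"rx":0,"ry":0,"rz":0,"claw":1},{"x":-0.0077,"y":-0.0033,"z":0,"rx":0,"ry":0,"rz":0,"claw":1},{"x":-0.008,"y":-0.0025,"z":0,"rx":0,"ry":0,"rz":0,"claw":1},{"x":-0.0082,"y":-0.0016,"z":0,"rx":0,"ry":0,"rz":0,"claw":1},{"x":-0.0083,"y":-0.0006,"z":0,"rx":0,"ry":0,"rz":0,"claw":1},{"x":-0.0083,"y":0.0003,"z":0,"rx":0,"ry":0,"rz":0,"claw":1}]' | sed -n 2,6p
python3 -c "
from h import *
d=monitor.get_obs()['eef_pos'][:2]-AX; print(np.hypot(*d),np.arctan2(d[1],d[0])%6.2832-YAW-np.pi/4)"
```

```text
eef_pos: [0.4855, 0.0384, 0.1219]
tcp_rot: [2.147, 2.29, 0.014]
ft_force: [6.3, 6.8, -2.9]
width: 0.0199
grip_force: 79.0
eef_pos: [0.469, -0.0163, 0.1218]
tcp_rot: [-2.146, -2.292, -0.006]
ft_force: [-4.7, 9.7, 10.1]
width: 0.0197
grip_force: 80.8
0.07519373636119658 2.37008660427026
```

```bash
python3 -m creep '[{"x":-0.0083,"y":0.0012,"z":0,"rx":0,"ry":0,"rz":0,"claw":1},{"x":-0.0081,"y":0.0021,"z":0,"rx":0,"ry":0,"rz":0,"claw":1},{"x":-0.0078,"y":0.003,"z":0,"rx":0,"ry":0,"rz":0,"claw":1},{"x":-0.0074,"y":0.0039,"z":0,"rx":0,"ry":0,"rz":0,"claw":1},{"x":-0.0069,"y":0.0047,"z":0,"rx":0,"ry":0,"rz":0,"claw":1},{"x":-0.0064,"y":0.0054,"z":0,"rx":0,"ry":0,"rz":0,"claw":1},{"x":-0.0057,"y":0.0061,"z":0,"rx":0,"ry":0,"rz":0,"claw":1}]' | sed -n 2,6p
python3 -m creep '[{"x":-0.005,"y":0.0067,"z":0,"rx":0,"ry":0,"rz":0,"claw":1},{"x":-0.0042,"y":0.0072,"z":0,"rx":0,"ry":0,"rz":0,"claw":1},{"x":-0.002,"y":0.004,"z":0,"rx":0,"ry":0,"rz":0,"claw":1},{"x":0,"y":0,"z":0,"rx":0,"ry":0,"rz":0,"claw":1},{"x":0,"y":0,"z":0,"rx":0,"ry":0,"rz":0,"claw":1}]' | sed -n 2,6p
python3 -c "
from h import *
d=monitor.get_obs()['eef_pos'][:2]-AX; print(np.hypot(*d),np.arctan2(d[1],d[0])%6.2832-YAW-np.pi/4)"
```

```text
eef_pos: [0.4968, -0.0676, 0.1217]
tcp_rot: [-2.148, -2.289, 0.003]
ft_force: [-9.4, 3.7, 16.0]
width: 0.0198
grip_force: 81.5
eef_pos: [0.5166, -0.079, 0.1218]
tcp_rot: [2.151, 2.289, -0.001]
ft_force: [-5.5, 0.8, 11.4]
width: 0.0203
grip_force: 81.2
0.07393879193358596 3.4814730547642885
```

```bash
python3 -m creep '[{"x":-0.0015,"y":0.0035,"z":0,"rx":0,"ry":0,"rz":0,"claw":1},{"x":-0.0015,"y":0.0035,"z":0,"rx":0,"ry":0,"rz":0,"claw":1},{"x":-0.001,"y":0.0035,"z":0,"rx":0,"ry":0,"rz":0,"claw":1},{"x":0,"y":0,"z":0,"rx":0,"ry":0,"rz":0,"claw":1},{"x":0,"y":0,"z":0,"rx":0,"ry":0,"rz":0,"claw":1}]' | sed -n 2,6p
python3 -c "
from h import *
d=monitor.get_obs()['eef_pos'][:2]-AX; print(np.hypot(*d),np.arctan2(d[1],d[0])%6.2832-YAW-np.pi/4)"
```

```text
eef_pos: [0.5247, -0.0817, 0.1217]
tcp_rot: [-2.148, -2.287, 0.007]
ft_force: [-14.9, 2.2, 18.8]
width: 0.02
grip_force: 82.0
0.07392578733413102 3.5974756364420735
```

```bash
python3 -m creep '[{"x":0.001,"y":-0.0025,"z":0,"rx":0,"ry":0,"rz":0,"claw":1},{"x":0.001,"y":-0.0025,"z":0,"rx":0,"ry":0,"rz":0,"claw":1},{"x":0.001,"y":-0.003,"z":0,"rx":0,"ry":0,"rz":0,"claw":1},{"x":0.001,"y":-0.003,"z":0,"rx":0,"ry":0,"rz":0,"claw":1},{"x":0.001,"y":-0.003,"z":0,"rx":0,"ry":0,"rz":0,"claw":1},{"x":0.001,"y":-0.003,"z":0,"rx":0,"ry":0,"rz":0,"claw":1},{"x":0,"y":0,"z":0,"rx":0,"ry":0,"rz":0,"claw":1},{"x":0,"y":0,"z":0,"rx":0,"ry":0,"rz":0,"claw":1}]' | sed -n 2,6p
python3 -c "
from h import *
d=monitor.get_obs()['eef_pos'][:2]-AX; print(np.hypot(*d),np.arctan2(d[1],d[0])%6.2832-YAW-np.pi/4)"
```

```text
eef_pos: [0.5156, -0.0785, 0.1221]
tcp_rot: [2.146, 2.282, 0.012]
ft_force: [13.8, -3.3, -8.7]
width: 0.02
grip_force: 79.4
0.07390453261754304 3.466863055758422
```

```bash
python3 -m creep '[{"x":0,"y":0.006,"z":0,"rx":0,"ry":0,"rz":0,"claw":1},{"x":0,"y":0,"z":0,"rx":0,"ry":0,"rz":0,"claw":-0.4},{"x":0,"y":0,"z":0,"rx":0,"ry":0,"rz":0,"claw":-0.4},{"x":0,"y":0,"z":0,"rx":0,"ry":0,"rz":0,"claw":-0.4},{"x":0,"y":0,"z":-0.02,"rx":0,"ry":0,"rz":0,"claw":-0.4},{"x":0,"y":0,"z":-0.035,"rx":0,"ry":0,"rz":0,"claw":-0.4},{"x":0,"y":0,"z":-0.035,"rx":0,"ry":0,"rz":0,"claw":-0.4},{"x":0,"y":0,"z":-0.035,"rx":0,"ry":0,"rz":0,"claw":-0.4}]' | sed -n 2,6p
python3 -m creep '[{"x":0.01,"y":0,"z":-0.035,"rx":0,"ry":0,"rz":0,"claw":-0.4},{"x":0.03,"y":0,"z":-0.035,"rx":0,"ry":0,"rz":0,"claw":-0.4},{"x":0.035,"y":0,"z":-0.02,"rx":0,"ry":0,"rz":0,"claw":-0.4},{"x":0.035,"y":0,"z":0,"rx":0,"ry":0,"rz":0,"claw":-0.4},{"x":0.035,"y":0,"z":0,"rx":0,"ry":0,"rz":0,"claw":-0.4},{"x":0.02,"y":0,"z":0,"rx":0,"ry":0,"rz":0,"claw":-0.4},{"x":0,"y":0,"z":0,"rx":0,"ry":0,"rz":0,"claw":-0.4},{"x":0,"y":0,"z":0,"rx":0,"ry":0,"rz":0,"claw":-0.4}]' | sed -n 2,6p
python3 - <<'E'
from h import *
c=cam('side','s10'); s=cam('scene','sc10'); cv2.imwrite('pics/c10.png',np.hstack([cv2.resize(c['color'][120:380,170:360],(426,583)),cv2.resize(s['color'][80:300,90:220],(344,583))]))
E
```

```text
eef_pos: [0.5155, -0.0766, 0.2466]
tcp_rot: [-2.15, -2.289, 0.0]
ft_force: [1.1, -0.4, 0.3]
width: 0.0598
grip_force: 0.0
eef_pos: [0.5056, 0.0861, 0.332]
tcp_rot: [2.147, 2.293, -0.0]
ft_force: [-0.1, -1.1, 0.2]
width: 0.0598
grip_force: 0.0
```

View pics/c10.png

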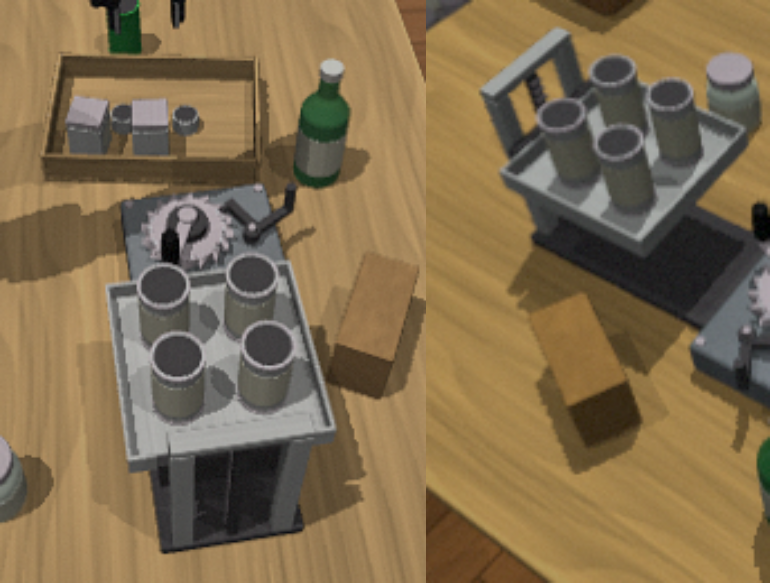

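The tray is up, held by the pawl, with all four tins standing on it. The crate's canisters and flat tins are upright in place, and the bottle and carton look undisturbed.

```bash
python3 -c "
from workcell import order
print(order.hand_in())"
```

```text
the job is handed in; nothing more can be done
None
```

The job is handed in: the tray is up on the pawl with all four round tins standing on it, and the last picture showed the crate, bottle, jar and carton undisturbed; the hand-in gave no verdict.

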